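# Stow a vial in the push-latch drawer

## Robot

A 6-joint arm with a two-finger parallel gripper is mounted at the origin on the work surface. World frame = base frame: x ahead of the robot, y to its left, z up, the work surface at z = 0. Lengths are in m, angles in degrees, forces in N, time in s.
With the tool pointing down it reaches from about 0.375 to 0.9 m from the base axis. Payload 3.1 kg.
Tool frame: the origin (TCP) lies between the finger pads; the fingertips stand 22 mm ahead of it and the grasp point (between the pads) lies 3 mm ahead of it; y points along the fingers, x is the direction in which the jaws open and shut, and the axes are right-handed (so a half turn about y gives the same grasp; the last joint's range is limited). The gripper opens to 87 mm and grips with 3 to 60 N. Pads are 19 mm wide; open, the fingers measure 117 mm over their backs; the gripper's body (75 mm by 190 mm) begins 51 mm behind the grasp point.
Start: joints at [55.892, 30.224, 82.088, -0, 67.689, -10.227], TCP at [0.253, 0.571, 0.216] pointing down, gripper open.
Joint ranges: [-176.69, 176.69], [-43.24, 126.21], [12.49, 139.97], [-82, 262], [0, 151.66], [-163.58, 163.58]. Speed limits (degrees/s): [159.86, 159.86, 180, 180, 180, 180].

## Interface

Orientations are given as a 3x3 rotation matrix whose columns are the frame's x, y, z axes.
In Python, from rig import bot, imaging, workorder gives the robot as it stands. The module is installed in compiled form; this text tells all that it offers.
- The arm moves only by the tool drive_tool, never from a script. Its argument "commands" is a list of rows, each an object of numbers: "dx", "dy", "dz": the shift along the tool's x, y, z normalised to -1 to 1, where 1 is 4 cm; "wx", "wy", "wz": the turn, a rotation vector about the tool's x, y, z normalised to -1 to 1, where 1 is pi/2 rad; "grip": the finger opening in mm, from 0 to 87. In form: [{"dx": .., "dy": .., "dz": .., "wx": .., "wy": .., "wz": .., "grip": ..}, ...]. A call has 1 to 8 rows; each row shifts and turns the commanded pose from where the row before left it, along the tool's axes as they then stand; what a row does not reach is not made up. A row lasts 1/8 s, in which the tool goes at most 62.5 mm and 10.7 degrees, less where a joint would pass 70% of its speed; a pose out of reach is approached as far as the arm can. A call with a number of a shift or a turn outside -1 to 1 is refused whole. A call with a gripper value outside its range is refused whole. The fingers move at their own pace and stop on an object; the grip force is fixed at half the most. Time passes only in rows, so rows that do not move let the fingers close. It gives the time, the measured TCP pose, the force and the opening at its end, in the units of the state.
- bot.read_state(): the state, without advancing time (a new reading comes with each control period).
- imaging.capture(name): name is "scene" or "top" or "wrist"; returns (picture, depth): 480x640x3 uint8, red, green, blue; 480x640 float32, m along the optical axis (not along the pixel's ray), 0 where there is no reading.
- imaging.get_calibration(name): a dict with "mtx" (3x3 intrinsics, pixels), "world_to_cam" (4x4, takes a point from world to camera coordinates). Camera axes: x right, y down, z forward; pixel columns grow to the right and rows downward; lengths in m; the calibration is good to about 2 mm. A picture is of the moment at which its call begins: read the wrist's pose just before it. get_calibration takes no time and is no camera call; for the wrist camera it gives the pose at the moment of the call.
- workorder.hand_in(): hands the job in, once; it reports no verdict.
The state is a dict: "time_s": time; "joint_positions": joint angles; "qvel": joint speeds; "tau": joint torques, N m; "position": TCP position; "tcp_rot": TCP orientation; "force": force on the tool from outside, world axes, zero at the start; "moment": the same for the moment, N m; "opening": opening from 0.0 (shut) to 1.0 (fully open).
Only numpy, scipy, OpenCV 4.12 (cv2) and the standard library are available. Lean on these libraries where they do the work, as an engineer would, in place of code of your own. Each camera call takes 0.05 s, during which the arm holds its last target. There are 200 camera calls.

## Task

The green drawer of the small steel cabinet has no handle, only a push latch: press its front fully in and let go, and it springs open. Stand the amber vial with the green cap upright in the green drawer, let go of it, then push the drawer fully in so that it latches and stays shut. Keep the blue drawer shut all the while and leave the other two vials standing where they are.

Things in the scene. Friction and masses are not known exactly. Their poses are not given: they have to be found in the camera images.
- green_front (a point): Centre of the outer face of the green drawer's flat front panel: 130 mm wide, 62 tall, 12 thick, lower edge 154 mm and upper edge 216 mm above the table. x points level into the cabinet, the way the drawer is pushed; y along the panel; z up. The point moves with the drawer, which when fully open stands 100 mm out towards the robot.
- drawer_green (a joint): Green drawer's travel, m: 0 latched shut, 0.10 fully open, -0.0082 at the hard stop. Push latch: each press to the stop (at least 7 mm in from 0), then let go, changes its state. From shut: a damped spring (2 N shut, 0.8 N open) drives it out in about 2 s. From open: it is caught and rests within 1 mm of 0. If less, it comes out again. Pushing takes under 6 N up to 0.1 m/s, before the stop.
- green_floor (a point): Point on the green drawer's inner floor, 162 mm above the table, 56 mm behind the front's outer face; moves with the drawer; axes as green_front. Inner space: from 44 mm in front of it (-x) to 72 mm behind it (+x), 55 mm to either side (y); side and rear walls 30 mm high. With the drawer fully open, the cabinet's roof (underside 228, top 238 mm above the table) begins 58 mm behind this point.
- lamp (a point): Middle of the underside of the white lamp bar, 444 mm above the table; axes as green_front. The bar is 32 mm deep (x), 316 long (y), 26 tall, level, and hangs over the open drawers, its middle line 60 mm in front of the shut fronts. It bars an upright hand; one leaning 25 to 40 degrees back to the robot (fingers down and into the cabinet) passes. Its thin arms run back 152 mm to either side.
- blue_front (a point): The same point and axes for the blue drawer beside it (same size and latch, shut): leave it shut. The drawers stand 140 mm apart, centre to centre; which is on the left varies.
- drawer_blue (a joint): Travel of the blue drawer in m: 0 latched shut, more is open.
- vial_mid (a point): Centre (half-way up, 29 mm above the foot) of the amber vial with the green cap: body 34 mm in diameter, 42 tall; neck 20; cap 24 mm in diameter, 46 to 58 mm above the foot; about 70 g; z along its axis. It stands in a shallow steel tray (150 x 290 mm, rim 14 mm high, on a blue case; its floor is 144 mm above the table) with two others, in a row about 90 mm apart.
- vial_white_mid (a point): The same point of a like amber vial with a white cap, in the tray; leave it.
- vial_blue_mid (a point): The same point of a like clear vial with a blue cap, in the tray; leave it.
- vial: The green-capped vial itself: origin at the centre of its foot, z along its axis.
Things that resemble listed ones, but are neither listed nor needed, are in the scene too. What is shaped like the vial but purple is not meant. Leave any purple look-alike of the part that bears vial_blue_mid alone.

How it is judged (in metres and radians):
On the way, in this order (a step that is already met when the one before it is completed fails the run):
1. the green drawer has sprung open (more than 85 mm out) with the vial not yet in it (value of joint drawer_green above 0.085 m and not (x of vial_mid in the frame of green_floor between -0.04 and 0.06 m and y of vial_mid in the frame of green_floor between -0.045 and 0.045 m and z of vial_mid in the frame of green_floor between 0.022 and 0.034 m and angle between vial_mid's own z axis and vertical below 0.17 rad)), for 0.2 s.
2. the vial stands upright on the floor of the open green drawer, let go (x of vial_mid in the frame of green_floor between -0.04 and 0.06 m and y of vial_mid in the frame of green_floor between -0.045 and 0.045 m and z of vial_mid in the frame of green_floor between 0.022 and 0.034 m and angle between vial_mid's own z axis and vertical below 0.17 rad and value of joint drawer_green above 0.05 m and contact force between the fingers and vial below 0.1 N), for 0.2 s.
At the end, for the whole second after the job is handed in: The green drawer is latched shut (joint within 4 mm of 0) with the vial inside it, standing upright (within 0.17 rad) on its floor and at rest; the blue drawer is shut (within 4 mm of 0); the other two vials stand upright (within 0.17 rad) less than 20 mm from where they began; nothing is touched (x of vial_mid in the frame of green_floor between -0.04 and 0.06 m and y of vial_mid in the frame of green_floor between -0.045 and 0.045 m and z of vial_mid in the frame of green_floor between 0.022 and 0.034 m and angle between each of vial_mid, vial_white_mid, vial_blue_mid's own z axis and vertical below 0.17 rad and value of joint drawer_green between -0.004 and 0.004 m and value of joint drawer_blue between -0.004 and 0.004 m and linear speed of vial below 0.02 m/s and distance of each of vial_white_mid, vial_blue_mid from where it was at the start of the episode below 0.02 m).
It fails at once if the blue drawer springs open (value of joint drawer_blue above 0.02 m).
It also fails if it takes over 72 s, if anything falls off the work surface, if the arm or the gripper's body presses on something with over 40 N, if the wrist force passes 120 N, or if a joint passes its speed limit or range.

## Working session

There is one attempt and no reset: what is moved stays moved. The work goes in short steps, Python scripts to look and compute and a tool call to move; the robot and the scene stay as the last step left them, time stands still between calls to the robot, and variables do not carry over. Pictures are saved under pics/ and viewed, on a budget of 10 in all, crops included, one or two more only if the job needs it, and the job is handed in when it is done.

Besides the shell and the picture viewer there is one more tool, called in YAML: its name, and indented under it one key for each argument. drive_tool: Moves the arm, as the interface text tells. Its arguments: {"type":"object","properties":{"commands":{"type":"array"}},"required":["commands"]}

```bash
mkdir -p pics; ls; cat > h.py <<'E'
import numpy as np,cv2,json
from rig import bot,imaging,workorder
def shot(n,f=None):
    c=imaging.get_calibration(n);p,d=imaging.capture(n)
    np.savez('last_%s.npz'%n,p=p,d=d,K=c['mtx'],T=c['world_to_cam'])
    if f: cv2.imwrite('pics/'+f,p[:,:,::-1])
    return p,d,np.array(c['mtx']),np.array(c['world_to_cam'])
def cloud(d,K,T):
    v,u=np.mgrid[:480,:640];P=np.stack([(u-K[0,2])/K[0,0]*d,(v-K[1,2])/K[1,1]*d,d],-1)
    P=(P-T[:3,3])@T[:3,:3];P[d==0]=np.nan;return P
E
python3 - <<'E'
from h import *
p,d,K,T=shot('scene','s1.png');p2,d2,K2,T2=shot('top','t1.png')
s=bot.read_state();print(s['time_s'],s['position'],s['tcp_rot'])
print(np.linalg.inv(T)[:3,3],np.linalg.inv(T2)[:3,3])
E
```

```text
pics
0.1 [0.25262472 0.57094288 0.21488759] [[ 4.04836885e-01 -1.04696473e-03 -9.14388321e-01]
 [ 9.14386965e-01 -1.60401364e-03  4.04838121e-01]
 [-1.89054258e-03 -9.99998166e-01  3.07967014e-04]]
[ 1.00886567 -0.34861175  1.03319929] [ 0.41679883 -0.09687296  1.04992123]
```

View pics/s1.png

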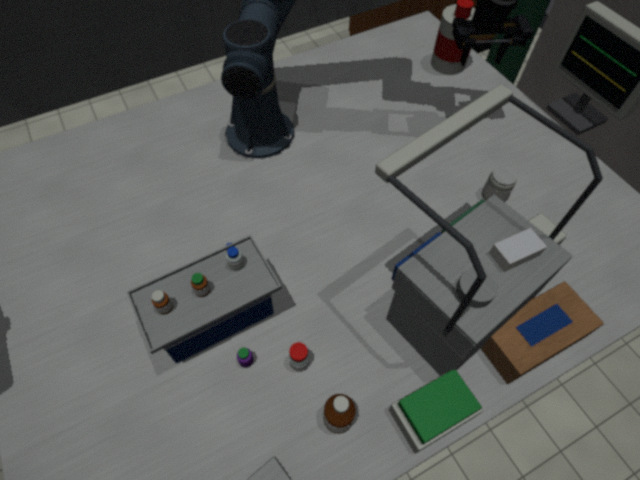

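View pics/t1.png

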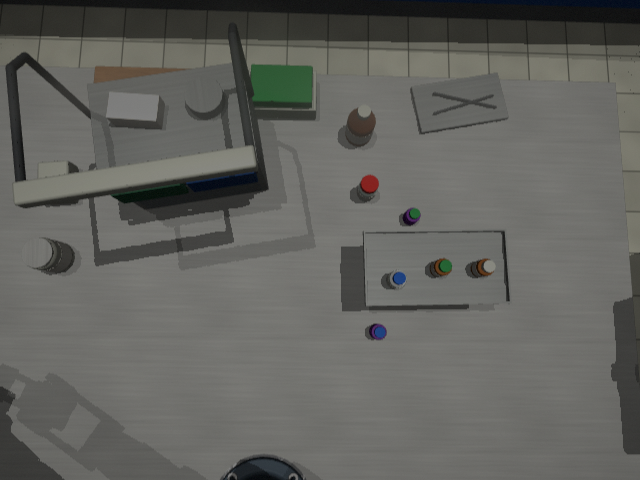

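Candidates for the vial (top view): amber with green cap in the tray at (443,267), purple with green cap on the table at (412,216), purple with blue cap at (378,332), white cap at (486,267), blue cap at (398,279). I choose (443,267). The green drawer is on the left in the top view (~(150,192)) and the blue on the right (~(222,182)), both under the lamp bar.

```bash
python3 - <<'E'
from h import *
out=[]
for n,bx in (('top',(435,240,500,295)),('scene',(130,240,280,340))):
    z=np.load(f'last_{n}.npz');p,d,K,T=z['p'],z['d'],z['K'],z['T'];P=cloud(d,K,T)
    hsv=cv2.cvtColor(p,cv2.COLOR_RGB2HSV)
    def m(name,mask):
        q=P[mask&np.isfinite(P[...,0])]
        if len(q): print(n,name,len(q),np.median(q,0).round(4),(q.min(0)/2+q.max(0)/2).round(4),q.min(0).round(3),q.max(0).round(3))
    H,S,V=[hsv[...,i].astype(int) for i in range(3)]
    zz=P[...,2]
    tr=(zz>.188)&(zz<.215)
    gx=(P[...,0]<.9)
    for nm,c in (('green',(H>45)&(H<80)&(S>120)),('blue',(H>100)&(H<130)&(S>120)),):
        m(nm+'cap',tr&c&(P[...,1]<-.1))
    m('whitecap?',tr&(S<60)&(V>120)&(P[...,1]<-.1))
    # lamp bar
    q=P[(zz>.455)&(zz<.485)&(V>100)&(S<60)]
    if len(q):
        r=cv2.minAreaRect(q[:,:2].astype(np.float32));print('lamp',len(q),r,np.median(q[:,2]))
    # roof
    k=((zz>.23)&(zz<.246)).astype(np.uint8); nn,l,st,ce=cv2.connectedComponentsWithStats(k)
    i=1+np.argmax(st[1:,4]);q=P[l==i];r=cv2.minAreaRect(q[:,:2].astype(np.float32));print('roof',len(q),r,cv2.boxPoints(r).round(4).tolist(),np.median(q[:,2]))
    g=(zz>.15)&(zz<.22)&(P[...,1]>0)
    m('gfront',g&(H>45)&(H<90)&(S>100)); m('bfront',g&(H>100)&(H<130)&(S>100))
z=np.load('last_top.npz');c=z['p'][225:345,355:515,::-1];c=cv2.resize(c,None,fx=4,fy=4,interpolation=3);cv2.imwrite('pics/c1.png',c)
E
```

```text
top greencap 122 [ 0.5071 -0.3476  0.2019] [ 0.508  -0.3477  0.1991] [ 0.497 -0.359  0.192] [ 0.518 -0.336  0.206]
top bluecap 120 [ 0.4829 -0.2602  0.2022] [ 0.4838 -0.2604  0.1993] [ 0.473 -0.272  0.191] [ 0.494 -0.249  0.207]
top whitecap? 105 [ 0.5085 -0.4317  0.202 ] [ 0.5061 -0.353   0.2024] [ 0.494 -0.444  0.197] [ 0.518 -0.262  0.207]
lamp 5309 ((0.5935518145561218, 0.13652782142162323), (0.03246138244867325, 0.3133220374584198), 10.88634967803955) 0.46946476155432454
roof 9526 ((0.777641773223877, 0.1858639270067215), (0.16969995200634003, 0.28310778737068176), 10.840766906738281) [[0.6676999926567078, 0.30889999866485596], [0.7208999991416931, 0.030899999663233757], [0.8876000046730042, 0.06279999762773514], [0.8343999981880188, 0.3409000039100647]] 0.23871129983356076
top gfront 686 [0.6392 0.2136 0.1901] [0.642  0.2153 0.1862] [0.626 0.152 0.153] [0.658 0.278 0.219]
top bfront 719 [0.6647 0.0788 0.1917] [0.6692 0.0786 0.1868] [0.652 0.015 0.154] [0.686 0.142 0.22 ]
scene greencap 88 [ 0.5118 -0.3487  0.2006] [ 0.5102 -0.3482  0.1987] [ 0.499 -0.358  0.194] [ 0.522 -0.338 
[... 192 characters left out ...]
] [ 0.499 -0.442  0.198] [ 0.519 -0.422  0.204]
lamp 2232 ((0.5946204662322998, 0.136220321059227), (0.031315695494413376, 0.3145703673362732), 10.601149559020996) 0.4675369082261542
roof 6698 ((0.7660253643989563, 0.16626746952533722), (0.20012763142585754, 0.31281283497810364), 10.724854469299316) [[0.6385999917984009, 0.3012999892234802], [0.6967999935150146, -0.006000000052154064], [0.8934000134468079, 0.031199999153614044], [0.8352000117301941, 0.3386000096797943]] 0.23672581082519153
scene gfront 424 [0.426  0.8912 0.1956] [0.3479 0.4551 0.1851] [0.044 0.012 0.15 ] [0.652 0.898 0.22 ]
scene bfront 516 [0.4541 0.8878 0.2054] [0.3657 0.4503 0.185 ] [0.046 0.001 0.15 ] [0.686 0.9   0.22 ]
```

View pics/c1.png

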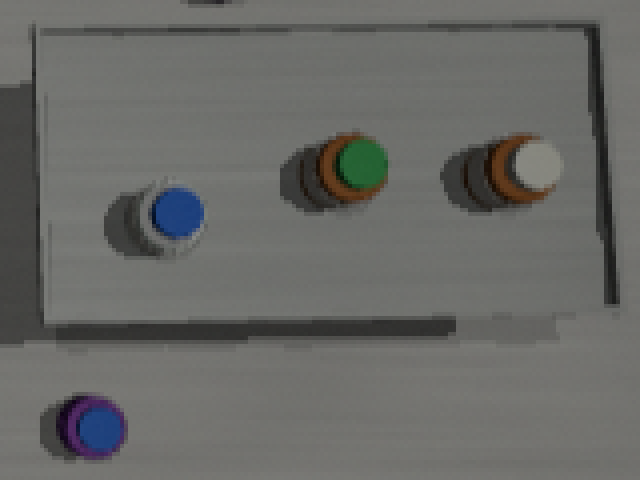

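The crop confirms it: amber with green cap is centre, crop (355,165). Blue cap is at (178,213), white at (537,165), and the purple one outside at (95,428). Cabinet yaw ≈10.8°, green front shut ≈ (0.640, 0.216, 0.185), vial ≈ (0.509, −0.348).

```bash
cat >> h.py <<'E'
from scipy.spatial.transform import Rotation as Ro
def Rt(yaw,tilt):  # heading yaw of lean, tilt from vertical (deg)
    a,t=np.radians([yaw,tilt]);h=np.array([np.cos(a),np.sin(a),0])
    x=np.array([-h[1],h[0],0]);y=np.sin(t)*h+[0,0,-np.cos(t)];return np.c_[x,y,np.cross(x,y)]
YAW=10.8;a_=np.radians(YAW);CX=np.array([np.cos(a_),np.sin(a_),0]);CY=np.array([-CX[1],CX[0],0])
G=np.array([.640,.216,.185])
def cab(s,l,z): return G*[1,1,0]+s*CX+l*CY+[0,0,z]
def plan(pos,R):
    s=bot.read_state();R0=np.array(s['tcp_rot']);p0=np.array(s['position'])
    r=Ro.from_matrix(R0.T@R).as_rotvec()/(np.pi/2)
    print('t',s['time_s'],'pos',p0.round(4),'F',np.round(s['force'],2),'open',s['opening'])
    print('rot',r.round(3),'| shift tgt-frame',(R.T@(pos-p0)/.04).round(3),'| cur-frame',(R0.T@(pos-p0)/.04).round(3))
E
python3 - <<'E'
from h import *
R=Rt(YAW,35)
plan(cab(-.06,0,.185)-.022*R[:,1],R)
z=np.load('last_top.npz');P=cloud(z['d'],z['K'],z['T'])
q=P[230:280,15:85].reshape(-1,3);q=q[q[:,2]>.02];print(q.min(0),q.max(0))
E
```

```text
t 0.1 pos [0.2526 0.5709 0.2149] F [-0.15 -0.32  0.04] open 1.0041622791940956
rot [-0.377 -0.373 -0.119] | shift tgt-frame [-10.531   3.704  -4.773] | cur-frame [ -5.226   0.303 -10.955]
[0.49819267 0.44243917 0.0200575 ] [0.56748388 0.51275617 0.09587758]
```

drive_tool:
  commands:
    - {"dy":-0.8,"wx":-0.095,"wy":-0.094,"wz":-0.03,"grip":0}
    - {"dy":-0.8,"wx":-0.095,"wy":-0.094,"wz":-0.03,"grip":0}
    - {"dx":-0.4,"wx":-0.095,"wy":-0.094,"wz":-0.03,"grip":0}
    - {"dx":-0.8,"wx":-0.095,"wy":-0.094,"wz":-0.03,"grip":0}
    - {"dx":-1,"grip":0}
    - {"dx":-1,"grip":0}
    - {"dx":-1,"grip":0}
    - {"dx":-1,"grip":0}

```text
schema error: expected keys dx, dy, dz, wx, wy, wz, grip
```

```bash
python3 - <<'E'
from h import *
R=Rt(YAW,35)
plan(cab(-.06,0,.185)-.022*R[:,1],R)
E
```

```text
t 0.1 pos [0.2526 0.5709 0.2149] F [-0.15 -0.32  0.04] open 1.0041622791940956
rot [-0.377 -0.373 -0.119] | shift tgt-frame [-10.531   3.704  -4.773] | cur-frame [ -5.226   0.303 -10.955]
```

All keys are required.

drive_tool:
  commands:
    - {"dx":0,"dy":-0.8,"dz":0,"wx":-0.095,"wy":-0.094,"wz":-0.03,"grip":0}
    - {"dx":0,"dy":-0.8,"dz":0,"wx":-0.095,"wy":-0.094,"wz":-0.03,"grip":0}
    - {"dx":-0.4,"dy":0,"dz":0,"wx":-0.095,"wy":-0.094,"wz":-0.03,"grip":0}
    - {"dx":-0.8,"dy":0,"dz":0,"wx":-0.095,"wy":-0.094,"wz":-0.03,"grip":0}
    - {"dx":-1,"dy":0,"dz":0,"wx":0,"wy":0,"wz":0,"grip":0}
    - {"dx":-1,"dy":0,"dz":0,"wx":0,"wy":0,"wz":0,"grip":0}
    - {"dx":-1,"dy":0,"dz":0,"wx":0,"wy":0,"wz":0,"grip":0}
    - {"dx":-1,"dy":0,"dz":0,"wx":0,"wy":0,"wz":0,"grip":0}

```text
time_s: 1.1
position: [0.264, 0.3636, 0.2735]
tcp_rot: [[-0.117, 0.507, -0.854], [0.993, 0.078, -0.09], [0.021, -0.858, -0.513]]
force: [1.3, 0.2, 0.1]
opening: 0.171
```

```bash
python3 - <<'E'
from h import *
R=Rt(YAW,35)
plan(cab(-.06,0,.185)-.022*R[:,1],R)
E
```

```text
t 1.1 pos [0.264  0.3636 0.2735] F [1.28 0.2  0.12] open 0.170722544780755
rot [-0.046 -0.045 -0.013] | shift tgt-frame [-5.387  5.302 -4.498] | cur-frame [-4.931  5.062 -5.236]
```

drive_tool:
  commands:
    - {"dx":-0.9,"dy":0,"dz":0,"wx":0,"wy":-0.03,"wz":0,"grip":0}
    - {"dx":-0.9,"dy":0,"dz":0,"wx":0,"wy":0,"wz":0,"grip":0}
    - {"dx":-0.9,"dy":0.6,"dz":-0.4,"wx":0,"wy":0,"wz":0,"grip":0}
    - {"dx":-0.9,"dy":0.8,"dz":-0.6,"wx":0,"wy":0,"wz":0,"grip":0}
    - {"dx":-0.6,"dy":0.8,"dz":-0.6,"wx":0,"wy":0,"wz":0,"grip":0}
    - {"dx":0,"dy":0.8,"dz":-0.8,"wx":0,"wy":0,"wz":0,"grip":0}
    - {"dx":0,"dy":0.6,"dz":-0.6,"wx":0,"wy":0,"wz":0,"grip":0}
    - {"dx":0,"dy":0,"dz":0,"wx":0,"wy":0,"wz":0,"grip":0}

```text
time_s: 2.1
position: [0.4664, 0.2263, 0.211]
tcp_rot: [[-0.155, 0.508, -0.847], [0.988, 0.078, -0.134], [-0.002, -0.858, -0.514]]
force: [-0.5, -0.7, 0.1]
opening: 0.008
```

```bash
python3 - <<'E'
from h import *
R=Rt(YAW,35)
plan(cab(-.03,0,.185)-.022*R[:,1],R)
E
```

```text
t 2.1 pos [0.4664 0.2263 0.211 ] F [-0.5  -0.67  0.07] open 0.007762962351763
rot [-0.045 -0.017 -0.013] | shift tgt-frame [-1.067  1.97  -2.464] | cur-frame [-0.963  1.809 -2.625]
```

drive_tool:
  commands:
    - {"dx":-0.5,"dy":0.5,"dz":-0.6,"wx":-0.045,"wy":-0.017,"wz":-0.013,"grip":0}
    - {"dx":-0.5,"dy":0.5,"dz":-0.6,"wx":0,"wy":0,"wz":0,"grip":0}
    - {"dx":0,"dy":0.5,"dz":-0.6,"wx":0,"wy":0,"wz":0,"grip":0}
    - {"dx":0,"dy":0.45,"dz":-0.65,"wx":0,"wy":0,"wz":0,"grip":0}
    - {"dx":0,"dy":0,"dz":0,"wx":0,"wy":0,"wz":0,"grip":0}

```text
time_s: 2.72
position: [0.5895, 0.2133, 0.2013]
tcp_rot: [[-0.188, 0.554, -0.811], [0.982, 0.109, -0.153], [0.003, -0.825, -0.565]]
force: [0.8, -0.2, 0.4]
opening: 0.008
```

```bash
python3 - <<'E'
from h import *
R=Rt(YAW,35)
plan(cab(-.008,0,.185)-.022*R[:,1],R)
shot('scene');shot('wrist','w1.png');shot('top')
E
```

```text
t 2.725 pos [0.5895 0.2133 0.2013] F [ 0.8  -0.17  0.39] open 0.008039655150920859
rot [-0.007 -0.001  0.002] | shift tgt-frame [-0.17   0.387 -0.629] | cur-frame [-0.17   0.38  -0.634]
```

View pics/w1.png

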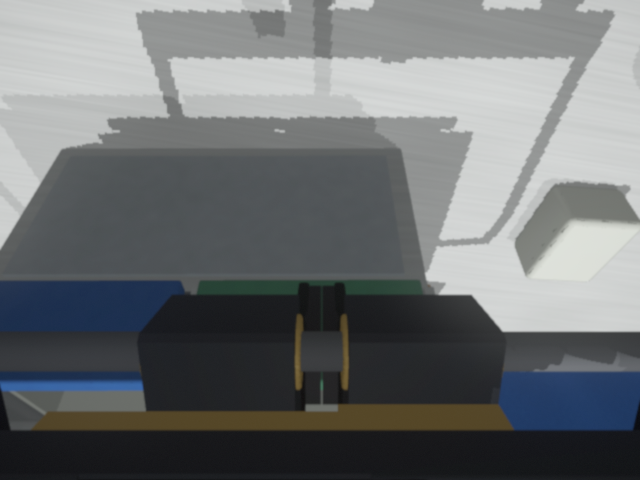

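The wrist view shows the closed fingers (column 322) in front of the green panel (columns 195–425), with blue well to the left.

drive_tool:
  commands:
    - {"dx":-0.1,"dy":0.14,"dz":-0.2,"wx":0,"wy":0,"wz":0,"grip":0}
    - {"dx":-0.07,"dy":0.11,"dz":-0.16,"wx":0,"wy":0,"wz":0,"grip":0}
    - {"dx":0,"dy":0.06,"dz":-0.08,"wx":0,"wy":0,"wz":0,"grip":0}
    - {"dx":0,"dy":0,"dz":0,"wx":0,"wy":0,"wz":0,"grip":0}

```text
time_s: 3.38
position: [0.6113, 0.2102, 0.2004]
tcp_rot: [[-0.187, 0.553, -0.812], [0.982, 0.108, -0.153], [0.003, -0.826, -0.564]]
force: [0.3, 0.3, -0.3]
opening: 0.002
```

drive_tool:
  commands:
    - {"dx":0,"dy":0.03,"dz":-0.04,"wx":0,"wy":0,"wz":0,"grip":0}
    - {"dx":0,"dy":0.03,"dz":-0.04,"wx":0,"wy":0,"wz":0,"grip":0}
    - {"dx":0,"dy":0,"dz":0,"wx":0,"wy":0,"wz":0,"grip":0}

```text
time_s: 3.75
position: [0.6149, 0.2111, 0.2003]
tcp_rot: [[-0.188, 0.553, -0.812], [0.982, 0.108, -0.153], [0.003, -0.826, -0.564]]
force: [0.2, -0.4, -0.7]
opening: 0.006
```

drive_tool:
  commands:
    - {"dx":0,"dy":0.03,"dz":-0.04,"wx":0,"wy":0,"wz":0,"grip":0}
    - {"dx":0,"dy":0,"dz":0,"wx":0,"wy":0,"wz":0,"grip":0}

```text
time_s: 4.0
position: [0.6169, 0.2115, 0.2002]
tcp_rot: [[-0.188, 0.553, -0.812], [0.982, 0.108, -0.153], [0.003, -0.826, -0.564]]
force: [-0.2, -0.2, 0.9]
opening: 0.01
```

drive_tool:
  commands:
    - {"dx":0,"dy":0.03,"dz":-0.04,"wx":0,"wy":0,"wz":0,"grip":0}
    - {"dx":0,"dy":0.03,"dz":-0.04,"wx":0,"wy":0,"wz":0,"grip":0}
    - {"dx":0,"dy":0.03,"dz":-0.04,"wx":0,"wy":0,"wz":0,"grip":0}
    - {"dx":0,"dy":0,"dz":0,"wx":0,"wy":0,"wz":0,"grip":0}

```text
time_s: 4.5
position: [0.6229, 0.2126, 0.1999]
tcp_rot: [[-0.188, 0.553, -0.812], [0.982, 0.108, -0.153], [0.003, -0.826, -0.564]]
force: [0.1, -0.3, 0.2]
opening: 0.003
```

drive_tool:
  commands:
    - {"dx":0,"dy":0.03,"dz":-0.04,"wx":0,"wy":0,"wz":0,"grip":0}
    - {"dx":0,"dy":0,"dz":0,"wx":0,"wy":0,"wz":0,"grip":0}

```text
time_s: 4.75
position: [0.6248, 0.2129, 0.1998]
tcp_rot: [[-0.188, 0.553, -0.812], [0.982, 0.108, -0.153], [0.003, -0.826, -0.564]]
force: [-0.4, -0.5, -0.8]
opening: 0.006
```

drive_tool:
  commands:
    - {"dx":0,"dy":0.03,"dz":-0.04,"wx":0,"wy":0,"wz":0,"grip":0}
    - {"dx":0,"dy":0,"dz":0,"wx":0,"wy":0,"wz":0,"grip":0}

```text
time_s: 5.0
position: [0.6268, 0.2133, 0.1998]
tcp_rot: [[-0.188, 0.553, -0.812], [0.982, 0.108, -0.153], [0.003, -0.826, -0.564]]
force: [0.3, 0.3, -0.2]
opening: 0.006
```

drive_tool:
  commands:
    - {"dx":0,"dy":0.03,"dz":-0.04,"wx":0,"wy":0,"wz":0,"grip":0}
    - {"dx":0,"dy":0.03,"dz":-0.04,"wx":0,"wy":0,"wz":0,"grip":0}
    - {"dx":0,"dy":0,"dz":0,"wx":0,"wy":0,"wz":0,"grip":0}

```text
time_s: 5.38
position: [0.6308, 0.2141, 0.1996]
tcp_rot: [[-0.188, 0.553, -0.812], [0.982, 0.108, -0.153], [0.003, -0.826, -0.564]]
force: [0.4, -0.6, 0.1]
opening: 0.008
```

drive_tool:
  commands:
    - {"dx":0,"dy":0.03,"dz":-0.04,"wx":0,"wy":0,"wz":0,"grip":0}
    - {"dx":0,"dy":0.03,"dz":-0.04,"wx":0,"wy":0,"wz":0,"grip":0}
    - {"dx":0,"dy":0,"dz":0,"wx":0,"wy":0,"wz":0,"grip":0}

```text
time_s: 5.75
position: [0.6341, 0.2148, 0.1992]
tcp_rot: [[-0.188, 0.553, -0.812], [0.982, 0.108, -0.153], [0.003, -0.826, -0.563]]
force: [-1.5, -0.0, 1.1]
opening: 0.003
```

drive_tool:
  commands:
    - {"dx":0,"dy":0.03,"dz":-0.04,"wx":0,"wy":0,"wz":0,"grip":0}
    - {"dx":0,"dy":0,"dz":0,"wx":0,"wy":0,"wz":0,"grip":0}

```text
time_s: 6.0
position: [0.6364, 0.2152, 0.1992]
tcp_rot: [[-0.188, 0.553, -0.812], [0.982, 0.108, -0.153], [0.003, -0.826, -0.563]]
force: [-1.5, -0.7, 0.7]
opening: 0.005
```

drive_tool:
  commands:
    - {"dx":0,"dy":0.03,"dz":-0.04,"wx":0,"wy":0,"wz":0,"grip":0}
    - {"dx":0,"dy":0.03,"dz":-0.04,"wx":0,"wy":0,"wz":0,"grip":0}
    - {"dx":0,"dy":0,"dz":0,"wx":0,"wy":0,"wz":0,"grip":0}

```text
time_s: 6.38
position: [0.6406, 0.216, 0.1991]
tcp_rot: [[-0.188, 0.553, -0.812], [0.982, 0.108, -0.153], [0.003, -0.826, -0.564]]
force: [-1.9, 0.0, 0.5]
opening: 0.005
```

drive_tool:
  commands:
    - {"dx":0,"dy":0.03,"dz":-0.04,"wx":0,"wy":0,"wz":0,"grip":0}
    - {"dx":0,"dy":0,"dz":0,"wx":0,"wy":0,"wz":0,"grip":0}

```text
time_s: 6.62
position: [0.642, 0.2163, 0.199]
tcp_rot: [[-0.188, 0.553, -0.812], [0.982, 0.108, -0.153], [0.003, -0.826, -0.563]]
force: [-4.2, -1.5, 2.8]
opening: 0.007
```

drive_tool:
  commands:
    - {"dx":0,"dy":0.03,"dz":-0.04,"wx":0,"wy":0,"wz":0,"grip":0}
    - {"dx":0,"dy":0,"dz":0,"wx":0,"wy":0,"wz":0,"grip":0}
    - {"dx":0,"dy":-0.57,"dz":0.82,"wx":0,"wy":0,"wz":0,"grip":0}
    - {"dx":0,"dy":-0.57,"dz":0.82,"wx":0,"wy":0,"wz":0,"grip":0}
    - {"dx":0,"dy":-0.57,"dz":0.82,"wx":0,"wy":0,"wz":0,"grip":0}
    - {"dx":0,"dy":-0.57,"dz":0.82,"wx":0,"wy":0,"wz":0,"grip":0}
    - {"dx":0,"dy":-0.9,"dz":0.4,"wx":0,"wy":0,"wz":0,"grip":50}
    - {"dx":0,"dy":-0.9,"dz":0.4,"wx":0,"wy":0,"wz":0,"grip":50}

```text
time_s: 7.62
position: [0.4215, 0.1737, 0.2424]
tcp_rot: [[-0.187, 0.554, -0.811], [0.982, 0.108, -0.153], [0.003, -0.825, -0.565]]
force: [0.1, -0.5, 0.6]
opening: 0.15
```

```bash
python3 - <<'E'
from h import *
R=Rt(-34,30)
v=np.array([.509,-.348,.144+.034])
plan(v-.003*R[:,1]-.09*R[:,1],R)
E
```

```text
t 7.625 pos [0.4215 0.1737 0.2424] F [ 0.13 -0.53  0.63] open 0.14989071477524343
rot [0.045 0.42  0.267] | shift tgt-frame [-9.59   3.621 -7.081] | cur-frame [-12.401  -0.992   0.675]
```

drive_tool:
  commands:
    - {"dx":-0.9,"dy":-0.6,"dz":0,"wx":0,"wy":0,"wz":0,"grip":52}
    - {"dx":-1,"dy":-0.5,"dz":0,"wx":0,"wy":0,"wz":0,"grip":52}
    - {"dx":-1,"dy":0,"dz":0,"wx":0,"wy":0,"wz":0,"grip":52}
    - {"dx":-1,"dy":0,"dz":0,"wx":0,"wy":0,"wz":0,"grip":52}
    - {"dx":-1,"dy":0,"dz":0,"wx":0,"wy":0,"wz":0,"grip":52}
    - {"dx":-1,"dy":0,"dz":0,"wx":0,"wy":0,"wz":0,"grip":52}
    - {"dx":-1,"dy":0,"dz":0,"wx":0,"wy":0,"wz":0,"grip":52}
    - {"dx":-1,"dy":0,"dz":0,"wx":0,"wy":0,"wz":0,"grip":52}

```text
time_s: 8.62
position: [0.4738, -0.1178, 0.302]
tcp_rot: [[-0.154, 0.514, -0.844], [0.988, 0.074, -0.135], [-0.007, -0.855, -0.519]]
force: [-0.2, 0.1, 0.0]
opening: 0.599
```

```bash
python3 - <<'E'
from h import *
R=Rt(YAW,35)
v=np.array([.509,-.348,.144+.034])
plan(v-.003*R[:,1]-.09*R[:,1],R)
p,d,K,T=shot('top','t2.png')
P=cloud(d,K,T);hsv=cv2.cvtColor(p,cv2.COLOR_RGB2HSV);q=P[(abs(hsv[...,0].astype(int)-62)<25)&(hsv[...,1]>100)&(P[...,1]>.1)&(P[...,2]>.1)&(P[...,0]<.7)]
print(len(q),q.min(0),q.max(0),np.median(q,0))
E
```

```text
t 8.625 pos [ 0.4738 -0.1178  0.302 ] F [-0.18  0.05  0.  ] open 0.5986285211620892
rot [-0.042 -0.016 -0.016] | shift tgt-frame [-5.818  0.09   1.953] | cur-frame [-5.859  0.356  1.793]
787 [0.18288222 0.10005572 0.15644863] [0.5616226  0.26084252 0.49088934] [0.54352935 0.19405846 0.21190299]
```

View pics/t2.png

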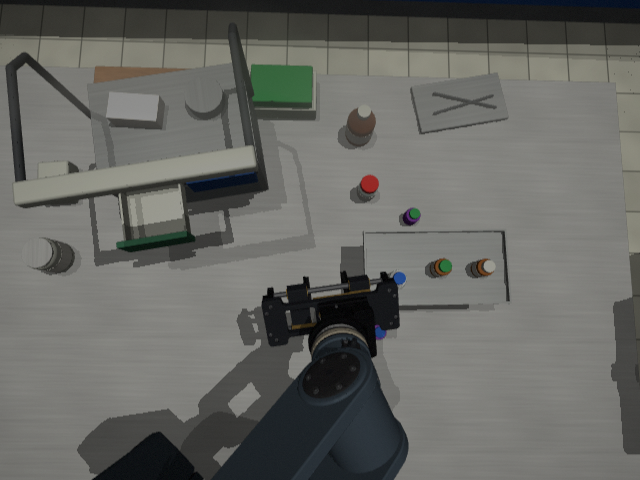

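The drawer is sprung open (green front at pixel (155,240)), the blue stays shut at (222,182), and the vials are undisturbed.

drive_tool:
  commands:
    - {"dx":-1,"dy":0,"dz":0,"wx":-0.04,"wy":-0.016,"wz":-0.016,"grip":52}
    - {"dx":-1,"dy":0,"dz":0,"wx":0,"wy":0,"wz":0,"grip":52}
    - {"dx":-1,"dy":0,"dz":0,"wx":0,"wy":0,"wz":0,"grip":52}
    - {"dx":-1,"dy":0,"dz":0.2,"wx":0,"wy":0,"wz":0,"grip":52}
    - {"dx":-1,"dy":0,"dz":0.4,"wx":0,"wy":0,"wz":0,"grip":52}
    - {"dx":-0.6,"dy":0,"dz":0.6,"wx":0,"wy":0,"wz":0,"grip":52}
    - {"dx":0,"dy":0,"dz":0.5,"wx":0,"wy":0,"wz":0,"grip":52}
    - {"dx":0,"dy":0,"dz":0,"wx":0,"wy":0,"wz":0,"grip":52}

```text
time_s: 9.68
position: [0.5036, -0.3044, 0.3192]
tcp_rot: [[-0.098, 0.46, -0.883], [0.995, 0.057, -0.08], [0.013, -0.886, -0.463]]
force: [-0.1, 0.5, -1.0]
opening: 0.602
```

```bash
python3 - <<'E'
from h import *
R=Rt(YAW,35)
v=np.array([.509,-.348,.144+.034])
plan(v-.003*R[:,1],R)
p,d,K,T=shot('wrist','w2.png');print(np.linalg.inv(T)[:3].round(3))
q=T[:3,:3]@np.array([.509,-.348,.202])+T[:3,3];print((K@q/q[2])[:2])
E
```

```text
t 9.675 pos [ 0.5036 -0.3044  0.3192] F [-0.08  0.48 -1.04] open 0.6015506469125518
rot [-0.082 -0.054 -0.023] | shift tgt-frame [-1.095  2.775  2.084] | cur-frame [-1.147  3.054  1.614]
[[-0.099  0.723  0.684  0.359]
 [ 0.995  0.064  0.076 -0.32 ]
 [ 0.011  0.688 -0.726  0.434]]
[249.01215098 155.05932006]
```

View pics/w2.png

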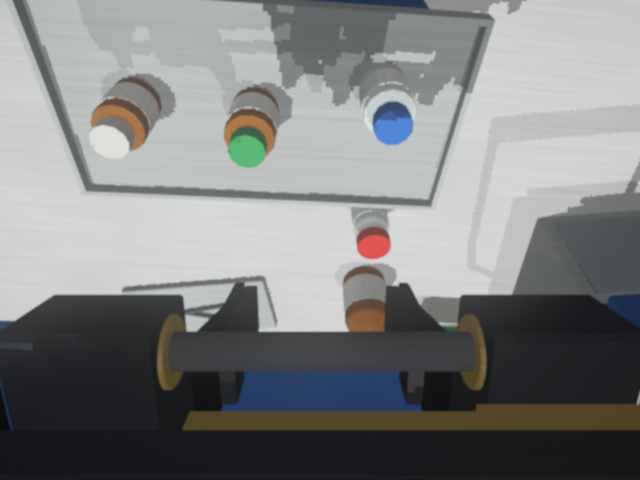

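The wrist view shows the green-capped vial at (247,150), where (249,155) was predicted, so the position holds. Orientation drifted about 7° from speed-limited rows, so I'll correct it more slowly.

drive_tool:
  commands:
    - {"dx":0,"dy":0,"dz":0,"wx":-0.041,"wy":-0.027,"wz":-0.012,"grip":52}
    - {"dx":0,"dy":0,"dz":0,"wx":-0.041,"wy":-0.027,"wz":-0.012,"grip":52}
    - {"dx":-0.4,"dy":0,"dz":0.4,"wx":0,"wy":0,"wz":0,"grip":52}
    - {"dx":-0.4,"dy":0,"dz":0.4,"wx":0,"wy":0,"wz":0,"grip":52}
    - {"dx":-0.3,"dy":0,"dz":0.4,"wx":0,"wy":0,"wz":0,"grip":52}
    - {"dx":0,"dy":0.2,"dz":0.4,"wx":0,"wy":0,"wz":0,"grip":52}
    - {"dx":0,"dy":0.2,"dz":0.4,"wx":0,"wy":0,"wz":0,"grip":52}
    - {"dx":0,"dy":0,"dz":0,"wx":0,"wy":0,"wz":0,"grip":52}

```text
time_s: 10.72
position: [0.5124, -0.3253, 0.3152]
tcp_rot: [[-0.087, 0.464, -0.882], [0.996, 0.061, -0.066], [0.023, -0.884, -0.467]]
force: [-0.7, 0.1, 0.5]
opening: 0.595
```

```bash
python3 - <<'E'
from h import *
R=Rt(YAW,35)
v=np.array([.509,-.348,.144+.034])
plan(v-.003*R[:,1],R);print(bot.read_state()['joint_positions'])
E
```

```text
t 10.725 pos [ 0.5124 -0.3253  0.3152] F [-0.7   0.06  0.48] open 0.5947491186234172
rot [-0.079 -0.063 -0.021] | shift tgt-frame [-0.542  2.625  2.123] | cur-frame [-0.64   2.883  1.723]
[ -55.85431288   16.44992055   94.55815148   29.12704012   59.14417032
 -163.52148203]
```

Joint 6 is at its limit (−163.5), which caused the drift. I'll use a lean heading of −5° and a tilt of 32°, which still clears the neighbours.

```bash
python3 - <<'E'
from h import *
R=Rt(-5,32)
v=np.array([.509,-.348,.144+.034])
plan(v-.003*R[:,1],R)
E
```

```text
t 10.725 pos [ 0.5124 -0.3253  0.3152] F [-0.7   0.06  0.48] open 0.5947491186234172
rot [-0.047  0.089  0.068] | shift tgt-frame [-0.573  2.815  1.847] | cur-frame [-0.628  2.883  1.719]
```

drive_tool:
  commands:
    - {"dx":0,"dy":0,"dz":0,"wx":-0.024,"wy":0.045,"wz":0.034,"grip":52}
    - {"dx":0,"dy":0,"dz":0,"wx":-0.024,"wy":0.045,"wz":0.034,"grip":52}
    - {"dx":-0.3,"dy":0,"dz":0.45,"wx":0,"wy":0,"wz":0,"grip":52}
    - {"dx":-0.27,"dy":0,"dz":0.45,"wx":0,"wy":0,"wz":0,"grip":52}
    - {"dx":0,"dy":0.3,"dz":0.45,"wx":0,"wy":0,"wz":0,"grip":52}
    - {"dx":0,"dy":0.4,"dz":0.4,"wx":0,"wy":0,"wz":0,"grip":52}
    - {"dx":0,"dy":0,"dz":0,"wx":0,"wy":0,"wz":0,"grip":52}

```text
time_s: 11.6
position: [0.4825, -0.3388, 0.2692]
tcp_rot: [[0.111, 0.497, -0.86], [0.994, -0.054, 0.097], [0.002, -0.866, -0.5]]
force: [-0.6, -0.2, 0.7]
opening: 0.595
```

```bash
python3 - <<'E'
from h import *
R=Rt(-5,32)
v=np.array([.509,-.348,.144+.034])
plan(v-.003*R[:,1],R);print(bot.read_state()['joint_positions'])
p,d,K,T=shot('wrist');P=cloud(d,K,T);hsv=cv2.cvtColor(p,cv2.COLOR_RGB2HSV)
q=P[(abs(hsv[...,0].astype(int)-62)<18)&(hsv[...,1]>110)&(P[...,2]>.185)&(abs(P[...,1]+.35)<.04)]
print(len(q),np.median(q,0),(q.min(0)+q.max(0))/2,q.min(0),q.max(0))
E
```

```text
t 11.6 pos [ 0.4825 -0.3388  0.2692] F [-0.58 -0.17  0.67] open 0.594817543233048
rot [-0.022 -0.014 -0.007] | shift tgt-frame [-0.173  2.218  0.632] | cur-frame [-0.162  2.24   0.551]
[ -58.53288406   16.51996626  104.24144473   33.98852429   45.14211276
 -163.49779474]
835 [ 0.50598808 -0.34949926  0.20129084] [ 0.5065571  -0.34941572  0.20119697] [ 0.49515107 -0.36028279  0.19981472] [ 0.51796312 -0.33854865  0.20257921]
```

```bash
python3 - <<'E'
from h import *
R=Rt(-10,28)
v=np.array([.507,-.349,.144+.035])
plan(v-.003*R[:,1],R)
E
```

```text
t 11.65 pos [ 0.4829 -0.3394  0.2701] F [0.01 0.11 0.14] open 0.5999485242617554
rot [0.023 0.035 0.02 ] | shift tgt-frame [-0.131  2.234  0.51 ] | cur-frame [-0.17   2.209  0.599]
```

drive_tool:
  commands:
    - {"dx":0,"dy":0,"dz":0,"wx":0.023,"wy":0.035,"wz":0.02,"grip":52}
    - {"dx":-0.13,"dy":0,"dz":0.26,"wx":0,"wy":0,"wz":0,"grip":52}
    - {"dx":0,"dy":0.2,"dz":0.25,"wx":0,"wy":0,"wz":0,"grip":52}
    - {"dx":0,"dy":0.4,"dz":0,"wx":0,"wy":0,"wz":0,"grip":52}
    - {"dx":0,"dy":0.2,"dz":0,"wx":0,"wy":0,"wz":0,"grip":52}
    - {"dx":0,"dy":0,"dz":0,"wx":0,"wy":0,"wz":0,"grip":52}

```text
time_s: 12.4
position: [0.4791, -0.3445, 0.2318]
tcp_rot: [[0.174, 0.463, -0.869], [0.985, -0.082, 0.154], [0.0, -0.883, -0.47]]
force: [0.9, 0.5, 1.1]
opening: 0.599
```

```bash
python3 - <<'E'
from h import *
R=Rt(-10,28)
v=np.array([.507,-.349,.144+.035])
plan(v-.003*R[:,1],R);print(bot.read_state()['joint_positions'])
E
```

```text
t 12.4 pos [ 0.4791 -0.3445  0.2318] F [0.88 0.46 1.09] open 0.5985715380453979
rot [ 0. -0. -0.] | shift tgt-frame [ 0.01   1.422 -0.005] | cur-frame [ 0.01   1.422 -0.005]
[ -57.52094972   19.54973582  106.06160996   33.01504378   39.46456884
 -160.56217343]
```

drive_tool:
  commands:
    - {"dx":0,"dy":0.4,"dz":0,"wx":0,"wy":0,"wz":0,"grip":52}
    - {"dx":0,"dy":0.4,"dz":0,"wx":0,"wy":0,"wz":0,"grip":52}
    - {"dx":0,"dy":0.4,"dz":0,"wx":0,"wy":0,"wz":0,"grip":52}
    - {"dx":0,"dy":0.22,"dz":0,"wx":0,"wy":0,"wz":0,"grip":52}
    - {"dx":0,"dy":0,"dz":0,"wx":0,"wy":0,"wz":0,"grip":52}

```text
time_s: 13.02
position: [0.506, -0.3491, 0.1825]
tcp_rot: [[0.175, 0.461, -0.87], [0.985, -0.082, 0.154], [-0.001, -0.883, -0.469]]
force: [-0.2, 0.2, 0.7]
opening: 0.602
```

```bash
python3 - <<'E'
from h import *
R=Rt(-10,28)
v=np.array([.507,-.349,.144+.035])
plan(v-.003*R[:,1],R);print(bot.read_state()['joint_positions'])
shot('scene')
p=np.load('last_scene.npz')['p'][200:380,90:330,::-1];cv2.imwrite('pics/c2.png',cv2.resize(p,None,fx=3,fy=3,interpolation=3))
E
```

```text
t 13.025 pos [ 0.506  -0.3491  0.1825] F [-0.16  0.24  0.75] open 0.6018197507489428
rot [-0.001 -0.    -0.001] | shift tgt-frame [0.006 0.013 0.02 ] | cur-frame [0.006 0.013 0.02 ]
[ -54.99846247   25.7513292   105.86653596   36.93775371   33.38923158
 -163.52240755]
```

View pics/c2.png

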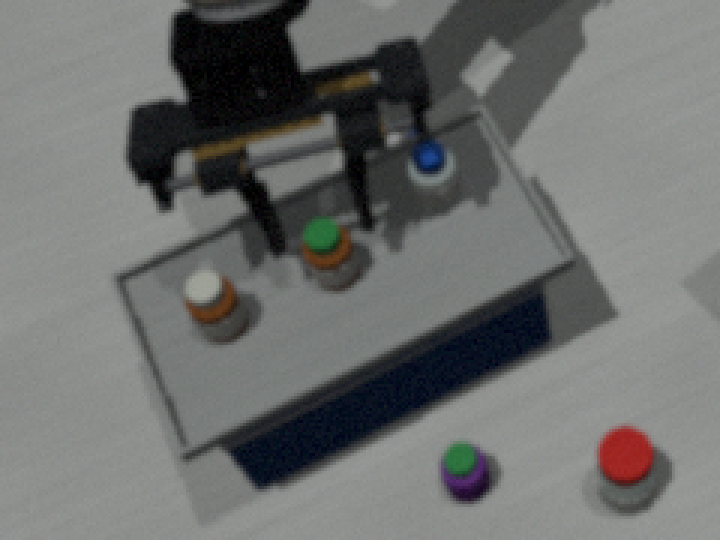

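```bash
python3 - <<'E'
from h import *
s=bot.read_state();R=np.array(s['tcp_rot']);p=np.array(s['position'])
z=np.load('last_scene.npz');K,T=z['K'],z['T']
def pr(x,k=''):
    q=T[:3,:3]@x+T[:3,3];u=(K@q/q[2])[:2];print(k,((u-[90,200])*3).round(0))
for sg in (-1,1):
  for a in (0,.022): pr(p+a*R[:,1]+sg*.026*R[:,0],(sg,a))
pr(np.array([.507,-.349,.202]),'cap');pr(np.array([.507,-.349,.144]),'foot')
E
```

```text
(-1, 0) [285. 251.]
(-1, 0.022) [294. 277.]
(1, 0) [360. 230.]
(1, 0.022) [368. 256.]
cap [318. 229.]
foot [335. 267.]
```

```bash
python3 - <<'E'
from h import *
s=bot.read_state();R=np.array(s['tcp_rot']);p=np.array(s['position'])
z=np.load('last_scene.npz');P=cloud(z['d'],z['K'],z['T']);V=z['p'].max(-1)
L=(P-p)@R
m=(V<60)&(abs(L[...,0])<.06)&(abs(L[...,2])<.04)&(L[...,1]>-.06)&(L[...,1]<.06)
q=L[m];print(len(q))
for lo,hi in ((-.06,0),(0,.06)):
  k=q[(q[:,0]>lo)&(q[:,0]<hi)]
  print(len(k),k.min(0).round(4),k.max(0).round(4));k=k[np.argsort(k[:,1])][::-6][:25];print(k.round(3).tolist())
for (u,v) in ((280,250),(278,240),(368,225),(366,215)):
  j,i=v//3+200,u//3+90;print(P[j,i].round(4),L[j,i].round(4),z['p'][j,i])
E
```

```text
378
177 [-0.055  -0.0598 -0.0207] [-0.0007  0.0258  0.04  ]
[[-0.023, 0.026, 0.036], [-0.001, 0.011, -0.016], [-0.031, -0.006, -0.008], [-0.025, -0.009, 0.003], [-0.031, -0.012, -0.013], [-0.035, -0.014, -0.01], [-0.026, -0.016, -0.006], [-0.027, -0.02, -0.011], [-0.031, -0.021, -0.012], [-0.026, -0.023, 0.002], [-0.035, -0.026, -0.009], [-0.029, -0.028, -0.011], [-0.026, -0.03, 0.003], [-0.036, -0.032, -0.01], [-0.027, -0.034, -0.003], [-0.031, -0.035, -0.011], [-0.032, -0.037, -0.009], [-0.027, -0.041, -0.013], [-0.037, -0.042, -0.014], [-0.038, -0.044, -0.013], [-0.028, -0.045, -0.009], [-0.035, -0.047, -0.012], [-0.033, -0.049, -0.012], [-0.026, -0.05, -0.011], [-0.034, -0.052, -0.013]]
201 [ 0.0002 -0.0598 -0.021 ] [0.0564 0.0398 0.0396]
[[0.014, 0.04, 0.006], [0.01, 0.037, 0.001], [0.006, 0.036, -0.003], [0.021, 0.034, 0.021], [0.007, 0.032, -0.005], [0.018, 0.031, 0.023], [0.049, 0.027, 0.037], [0.045, 0.024, 0.04], [0.015, 0.014, -0.005], [0.017, 0.01, -0.004], [0.006, -0.002, -0.017], [0.007, -0.004, -0.016], [0.001, -0.006, -0.021], [0.029, -0.009, -0.009], [0.034, -0.012, -0.012], [0.033, -0.015, -0.012], [0.034, -0.019, -0.011], [0.029, -0.023, -0.011], [0.036, -0.027, -0.013], [0.032, -0.03, -0.012], [0.035, -0.031, -0.012], [0.036, -0.035, -0.01], [0.037, -0.037, -0.01], [0.037, -0.04, -0.012], [0.03, -0.043, -0.008]]
[ 0.5056 -0.3776  0.1956] [-0.028  -0.0089 -0.0099] [20 20 21]
[ 0.5011 -0.377   0.2005] [-0.0281 -0.0154 -0.0082] [12 15 18]
[ 0.5168 -0.3192  0.197 ] [ 0.0315 -0.0098 -0.0113] [17 21 18]
[ 0.5128 -0.3161  0.2049] [ 0.0339 -0.0189 -0.011 ] [10  7  4]
```

```bash
python3 - <<'E'
from h import *
s=bot.read_state();R=np.array(s['tcp_rot']);p=np.array(s['position'])
z=np.load('last_scene.npz');P=cloud(z['d'],z['K'],z['T'])
L=(P-p)@R
m=(abs(L[...,0])>.02)&(abs(L[...,0])<.045)&(abs(L[...,2])<.016)&(L[...,1]>-.012)&(L[...,1]<.03)
for q,c in zip(L[m].round(3).tolist(),z['p'][m].tolist()): print(q,c)
shot('wrist','w3.png')
E
```

```text
[0.035, -0.01, 0.006] [47, 48, 49]
[0.035, -0.012, -0.001] [34, 37, 38]
[0.032, -0.012, -0.011] [13, 9, 12]
[0.029, -0.009, -0.009] [26, 26, 25]
[0.032, -0.01, -0.011] [17, 21, 18]
[0.034, -0.01, -0.013] [20, 19, 23]
[0.035, -0.008, -0.01] [47, 51, 49]
[0.027, -0.008, -0.009] [64, 63, 63]
[0.029, -0.006, -0.008] [51, 52, 52]
[0.031, -0.007, -0.01] [38, 36, 39]
[0.033, -0.007, -0.011] [44, 43, 47]
[0.035, -0.006, -0.012] [60, 62, 60]
[0.026, -0.006, -0.01] [85, 89, 87]
[0.028, -0.005, -0.009] [77, 82, 79]
[0.03, -0.003, -0.008] [76, 77, 76]
[0.032, -0.006, -0.013] [71, 72, 71]
[0.034, -0.005, -0.013] [83, 85, 84]
[-0.025, -0.009, 0.003] [27, 26, 27]
[-0.025, -0.01, -0.001] [17, 22, 21]
[-0.025, -0.01, -0.005] [25, 24, 25]
[-0.027, -0.011, -0.009] [18, 18, 17]
[-0.025, -0.011, -0.01] [22, 17, 19]
[-0.033, -0.012, -0.012] [39, 40, 37]
[-0.031, -0.012, -0.013] [19, 24, 22]
[-0.03, -0.01, -0.01] [23, 18, 23]
[-0.028, -0.009, -0.01] [20, 20, 21]
[-0.026, -0.009, -0.011] [31, 30, 34]
[-0.034, -0.009, -0.01] [59, 63, 61]
[-0.031, -0.006, -0.008] [30, 28, 31]
[-0.028, -0.008, -0.012] [40, 45, 41]
[-0.027, -0.005, -0.009] [54, 55, 56]
[-0.033, -0.007, -0.012] [64, 66, 66]
[-0.031, -0.005, -0.011] [56, 54, 56]
[-0.029, -0.006, -0.013] [69, 69, 68]
[-0.028, -0.003, -0.009] [84, 86, 85]
[-0.033, -0.004, -0.011] [82, 86, 86]
```

View pics/w3.png

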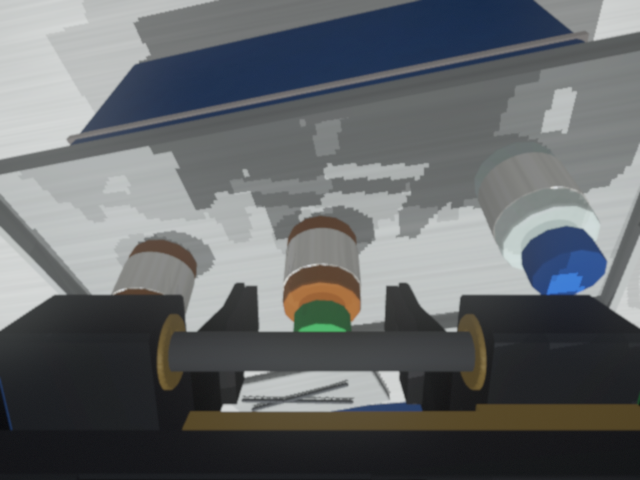

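The fingertips as seen by camera end at about −4 mm along the tool axis, not +22. That agrees with the late drawer contact, so the stated tip offset disagrees with what I measure. I'll check where the gripper body begins before going deeper.

```bash
python3 - <<'E'
from h import *
s=bot.read_state();R=np.array(s['tcp_rot']);p=np.array(s['position']);print(p)
z=np.load('last_scene.npz');P=cloud(z['d'],z['K'],z['T']);V=z['p'].max(-1)
L=(P-p)@R
for a,b in ((.005,.025),(.025,.04),(.045,.06),(.06,.08),(.08,.1)):
  for sg in (-1,1):
    m=(sg*L[...,0]>a)&(sg*L[...,0]<b)&(abs(L[...,2])<.05)&(L[...,1]>-.15)&(L[...,1]<.0)&(V<70)
    q=L[m];y=np.sort(q[:,1])[::-1];print(sg*a,len(q),y[:8].round(3),q[np.argsort(-q[:,1])][:3].round(3).tolist())
E
```

```text
[ 0.50592706 -0.34941821  0.18348435]
-0.005 277 [-0.003 -0.003 -0.006 -0.007 -0.085 -0.086 -0.087 -0.088] [[-0.005, -0.003, -0.017], [-0.007, -0.003, -0.016], [-0.009, -0.006, -0.016]]
0.005 279 [-0.    -0.001 -0.002 -0.002 -0.002 -0.004 -0.004 -0.005] [[0.012, -0.0, 0.002], [0.006, -0.001, -0.016], [0.009, -0.002, -0.011]]
-0.025 480 [-0.005 -0.005 -0.005 -0.006 -0.007 -0.008 -0.008 -0.009] [[-0.027, -0.005, -0.009], [-0.031, -0.005, -0.011], [-0.031, -0.005, -0.007]]
0.025 332 [-0.006 -0.006 -0.006 -0.006 -0.007 -0.008 -0.009 -0.009] [[0.029, -0.006, -0.007], [0.035, -0.006, -0.012], [0.033, -0.006, -0.011]]
-0.045 209 [-0.079 -0.08  -0.081 -0.081 -0.082 -0.082 -0.082 -0.083] [[-0.048, -0.079, -0.035], [-0.052, -0.08, -0.038], [-0.054, -0.081, -0.039]]
0.045 227 [-0.078 -0.078 -0.079 -0.079 -0.079 -0.079 -0.08  -0.08 ] [[0.055, -0.078, -0.037], [0.059, -0.078, -0.032], [0.059, -0.079, -0.037]]
-0.06 289 [-0.075 -0.075 -0.076 -0.077 -0.077 -0.077 -0.078 -0.078] [[-0.079, -0.075, -0.019], [-0.078, -0.075, -0.023], [-0.078, -0.076, -0.017]]
0.06 237 [-0.001 -0.001 -0.002 -0.002 -0.003 -0.003 -0.009 -0.009] [[0.07, -0.001, 0.028], [0.066, -0.001, 0.033], [0.072, -0.002, 0.025]]
-0.08 183 [-0.077 -0.079 -0.079 -0.08  -0.081 -0.081 -0.083 -0.084] [[-0.081, -0.077, -0.036], [-0.082, -0.079, -0.039], [-0.08, -0.079, -0.037]]
0.08 246 [-0.001 -0.001 -0.02  -0.021 -0.022 -0.022 -0.024 -0.025] [[0.093, -0.001, 0.024], [0.099, -0.001, 0.033], [0.088, -0.02, 0.019]]
```

The body begins at −75 mm instead of −48, so the whole gripper sits about 26 mm behind the reported TCP. I'll use grasp point = TCP − 23 mm along tool y, and turn the heading a little to free joint 6.

```bash
python3 - <<'E'
from h import *
R=Rt(-14,27)
v=np.array([.507,-.349,.144+.035])
plan(v+.023*R[:,1],R)
E
```

```text
t 13.125 pos [ 0.5059 -0.3494  0.1835] F [-0.41  0.56 -0.33] open 0.5981400861497871
rot [0.011 0.039 0.019] | shift tgt-frame [0.017 0.686 0.03 ] | cur-frame [-0.002  0.685  0.042]
```

drive_tool:
  commands:
    - {"dx":0,"dy":0,"dz":0,"wx":0.011,"wy":0.039,"wz":0.019,"grip":52}
    - {"dx":0,"dy":0.3,"dz":0.03,"wx":0,"wy":0,"wz":0,"grip":52}
    - {"dx":0,"dy":0.38,"dz":0,"wx":0,"wy":0,"wz":0,"grip":52}
    - {"dx":0,"dy":0,"dz":0,"wx":0,"wy":0,"wz":0,"grip":52}

```text
time_s: 13.62
position: [0.5166, -0.3517, 0.1569]
tcp_rot: [[0.241, 0.439, -0.865], [0.97, -0.107, 0.216], [0.002, -0.892, -0.452]]
force: [-0.3, 0.0, -0.5]
opening: 0.599
```

```bash
python3 - <<'E'
from h import *
R=Rt(-14,27)
v=np.array([.507,-.349,.144+.035])
plan(v+.023*R[:,1],R);print(bot.read_state()['joint_positions'])
E
```

```text
t 13.625 pos [ 0.5166 -0.3517  0.1569] F [-0.28  0.03 -0.51] open 0.5990166423295927
rot [-0.001 -0.     0.001] | shift tgt-frame [ 0.008 -0.031 -0.029] | cur-frame [ 0.008 -0.031 -0.029]
[ -52.94176884   28.61235855  105.63639864   35.95952073   29.14708235
 -158.1390286 ]
```

Close on it.

drive_tool:
  commands:
    - {"dx":0,"dy":0,"dz":0,"wx":0,"wy":0,"wz":0,"grip":25}
    - {"dx":0,"dy":0,"dz":0,"wx":0,"wy":0,"wz":0,"grip":25}
    - {"dx":0,"dy":0,"dz":0,"wx":0,"wy":0,"wz":0,"grip":25}
    - {"dx":0,"dy":0,"dz":0,"wx":0,"wy":0,"wz":0,"grip":25}

```text
time_s: 14.12
position: [0.5168, -0.3523, 0.1589]
tcp_rot: [[0.242, 0.441, -0.864], [0.97, -0.11, 0.215], [-0.0, -0.891, -0.455]]
force: [-0.3, -0.6, 0.1]
opening: 0.382
```

drive_tool:
  commands:
    - {"dx":0,"dy":-0.3,"dz":-0.15,"wx":0,"wy":0,"wz":0,"grip":25}
    - {"dx":0,"dy":-0.6,"dz":-0.3,"wx":0,"wy":0,"wz":0,"grip":25}
    - {"dx":0,"dy":-0.6,"dz":-0.3,"wx":0,"wy":0,"wz":0,"grip":25}
    - {"dx":0,"dy":-0.6,"dz":-0.3,"wx":0,"wy":0,"wz":0,"grip":25}
    - {"dx":0,"dy":-0.6,"dz":-0.3,"wx":0,"wy":0,"wz":0,"grip":25}
    - {"dx":0,"dy":-0.4,"dz":-0.2,"wx":0,"wy":0,"wz":0,"grip":25}
    - {"dx":0,"dy":0,"dz":0,"wx":0,"wy":0,"wz":0,"grip":25}

```text
time_s: 15.0
position: [0.5161, -0.3525, 0.299]
tcp_rot: [[0.242, 0.443, -0.863], [0.97, -0.112, 0.214], [-0.002, -0.89, -0.457]]
force: [-0.9, -0.3, -0.6]
opening: 0.381
```

```bash
python3 - <<'E'
from h import *
R=Rt(YAW,27)
F=cab(-.044,0,.162)   # floor point, drawer open
v=F+.022*CX+[0,0,.036]
pre=v+.023*R[:,1]-.08*R[:,1]
plan(pre-.12*CX+[0,0,.02],R);print(bot.read_state()['joint_positions'])
p,d,K,T=shot('scene','s3.png')
E
```

```text
t 15.0 pos [ 0.5161 -0.3525  0.299 ] F [-0.95 -0.3  -0.62] open 0.38081248928577904
rot [ 0.002 -0.245 -0.127] | shift tgt-frame [13.38   1.359 -1.   ] | cur-frame [12.781 -1.287  4.104]
[ -53.03095272   16.53433564   97.00855375   23.03191804   47.03037232
 -142.01160938]
```

View pics/s3.png

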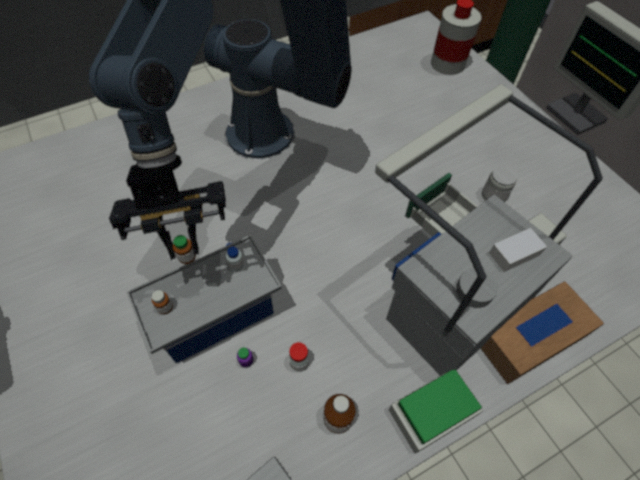

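The vial is held upright at (183,245), and white (160,298) and blue (233,254) are still standing. Moving across.

drive_tool:
  commands:
    - {"dx":0.5,"dy":0,"dz":0.3,"wx":0,"wy":0,"wz":0,"grip":25}
    - {"dx":0.8,"dy":-0.1,"dz":0.5,"wx":0,"wy":0,"wz":0,"grip":25}
    - {"dx":0.8,"dy":-0.1,"dz":0.5,"wx":0,"wy":0,"wz":0,"grip":25}
    - {"dx":0.8,"dy":-0.1,"dz":0.5,"wx":0,"wy":0,"wz":0,"grip":25}
    - {"dx":0.8,"dy":-0.1,"dz":0.4,"wx":0,"wy":0,"wz":0,"grip":25}
    - {"dx":0.8,"dy":-0.1,"dz":0.3,"wx":0,"wy":0,"wz":0,"grip":25}
    - {"dx":0.8,"dy":0,"dz":0.2,"wx":0,"wy":0,"wz":0,"grip":25}
    - {"dx":0.8,"dy":0,"dz":0.2,"wx":0,"wy":0,"wz":0,"grip":25}

```text
time_s: 16.05
position: [0.4645, -0.0865, 0.2611]
tcp_rot: [[0.242, 0.439, -0.865], [0.97, -0.109, 0.217], [0.001, -0.892, -0.452]]
force: [0.6, 0.7, 0.5]
opening: 0.388
```

```bash
cat > t.py <<'E'
from h import *
R=Rt(YAW,27)
F=cab(-.044,0,.162)
v=F+.022*CX+[0,0,.036]
pre=v+.023*R[:,1]-.08*R[:,1]
plan(pre-.12*CX+[0,0,.02],R);plan(pre,R);print(bot.read_state()['joint_positions'])
E
python3 t.py
```

```text
t 16.05 pos [ 0.4645 -0.0865  0.2611] F [0.58 0.74 0.5 ] open 0.3878261589334991
rot [-0.001 -0.246 -0.124] | shift tgt-frame [ 6.608  0.524 -1.45 ] | cur-frame [ 6.64  -0.79   1.152]
t 16.05 pos [ 0.4645 -0.0865  0.2611] F [0.58 0.74 0.5 ] open 0.3878261589334991
rot [-0.001 -0.246 -0.124] | shift tgt-frame [ 6.608  2.331 -3.896] | cur-frame [ 7.898  0.888 -1.05 ]
[ -28.68347424    5.75454464  119.56730503   13.64973748   29.27154222
 -115.07509222]
```

drive_tool:
  commands:
    - {"dx":0.3,"dy":-0.2,"dz":0,"wx":0,"wy":-0.06,"wz":-0.031,"grip":25}
    - {"dx":0.5,"dy":-0.2,"dz":0,"wx":0,"wy":-0.061,"wz":-0.031,"grip":25}
    - {"dx":0.6,"dy":0,"dz":0,"wx":0,"wy":-0.061,"wz":-0.031,"grip":25}
    - {"dx":0.7,"dy":0,"dz":0,"wx":0,"wy":-0.061,"wz":-0.031,"grip":25}
    - {"dx":0.8,"dy":0,"dz":0,"wx":0,"wy":0,"wz":0,"grip":25}
    - {"dx":0.8,"dy":0,"dz":0,"wx":0,"wy":0,"wz":0,"grip":25}
    - {"dx":0.8,"dy":0,"dz":0,"wx":0,"wy":0,"wz":0,"grip":25}
    - {"dx":0.8,"dy":0,"dz":0,"wx":0,"wy":0,"wz":0,"grip":25}

```text
time_s: 17.05
position: [0.438, 0.1236, 0.2755]
tcp_rot: [[-0.183, 0.444, -0.877], [0.983, 0.084, -0.163], [0.001, -0.892, -0.452]]
force: [1.2, -0.2, -1.7]
opening: 0.38
```

```bash
python3 t.py
```

```text
t 17.05 pos [0.438  0.1236 0.2755] F [ 1.2  -0.19 -1.68] open 0.3803929911495203
rot [-0.001 -0.003 -0.001] | shift tgt-frame [ 1.324  0.694 -0.99 ] | cur-frame [ 1.329  0.691 -0.986]
t 17.05 pos [0.438  0.1236 0.2755] F [ 1.2  -0.19 -1.68] open 0.3803929911495203
rot [-0.001 -0.003 -0.001] | shift tgt-frame [ 1.324  2.502 -3.436] | cur-frame [ 1.341  2.493 -3.436]
[  -2.62152583    2.57133975  120.11139286   11.45327268   31.57085032
 -111.55463954]
```

drive_tool:
  commands:
    - {"dx":0.6,"dy":0.2,"dz":-0.45,"wx":0,"wy":0,"wz":0,"grip":25}
    - {"dx":0.6,"dy":0.3,"dz":-0.65,"wx":0,"wy":0,"wz":0,"grip":25}
    - {"dx":0.13,"dy":0.35,"dz":-0.7,"wx":0,"wy":0,"wz":0,"grip":25}
    - {"dx":0,"dy":0.4,"dz":-0.7,"wx":0,"wy":0,"wz":0,"grip":25}
    - {"dx":0,"dy":0.5,"dz":-0.6,"wx":0,"wy":0,"wz":0,"grip":25}
    - {"dx":0,"dy":0.4,"dz":-0.34,"wx":0,"wy":0,"wz":0,"grip":25}
    - {"dx":0,"dy":0,"dz":0,"wx":0,"wy":0,"wz":0,"grip":25}

```text
time_s: 17.92
position: [0.5882, 0.2044, 0.2603]
tcp_rot: [[-0.183, 0.443, -0.878], [0.983, 0.083, -0.163], [0.001, -0.893, -0.451]]
force: [-0.4, 0.3, -0.5]
opening: 0.382
```

```bash
python3 t.py; python3 - <<'E'
from h import *
p,d,K,T=shot('wrist')
p1,d1,K1,T1=shot('scene')
a=p[:, :, ::-1];b=cv2.resize(p1[120:300,330:570,::-1],(640,480))
cv2.imwrite('pics/m1.png',cv2.resize(np.vstack([a,b]),(400,600)))
s=bot.read_state();R=np.array(s['tcp_rot']);pp=np.array(s['position'])
# green panel & vial in scene cloud, cabinet coords
for n,pq,dq,Kq,Tq in (('scene',p1,d1,K1,T1),('wrist',p,d,K,T)):
    P=cloud(dq,Kq,Tq);C=np.stack([(P-G)@CX,(P-G)@CY,P[...,2]],-1)
    h=cv2.cvtColor(pq,cv2.COLOR_RGB2HSV).astype(int);g=(abs(h[...,0]-65)<20)&(h[...,1]>90)
    for nm,m in (('panel',g&(abs(C[...,1])<.08)&(C[...,0]<-.07)&(C[...,0]>-.13)&(C[...,2]<.225)&(C[...,2]>.15)),('cap',g&(abs(C[...,1])<.04)&(abs(C[...,0]+.06)<.06)&(C[...,2]>.25)),('roofedge',(abs(C[...,2]-.238)<.004)&(abs(C[...,1])<.05)&(C[...,0]>-.02))):
        q=C[m]
        if len(q):print(n,nm,len(q),np.median(q,0).round(4),q.min(0).round(4),q.max(0).round(4))
E
```

```text
t 17.925 pos [0.5882 0.2044 0.2603] F [-0.4   0.34 -0.45] open 0.3818738154773604
rot [-0.002 -0.003 -0.001] | shift tgt-frame [ 0.042 -1.491  2.461] | cur-frame [ 0.03  -1.483  2.466]
t 17.925 pos [0.5882 0.2044 0.2603] F [-0.4   0.34 -0.45] open 0.3818738154773604
rot [-0.002 -0.003 -0.001] | shift tgt-frame [0.042 0.316 0.015] | cur-frame [0.043 0.316 0.014]
[  8.37743369  18.52154292 101.07960524   1.82875351  33.63303999
 -93.44976615]
scene panel 224 [-0.0883 -0.0121  0.203 ] [-0.097  -0.0675  0.1639] [-0.0859  0.0342  0.2178]
scene cap 196 [-0.0632 -0.0055  0.3024] [-0.1198 -0.0355  0.266 ] [-0.0485  0.0361  0.4412]
scene roofedge 2767 [ 0.0906 -0.0017  0.2368] [ 0.0145 -0.0499  0.234 ] [0.2145 0.05   0.2415]
wrist panel 229 [-0.1014 -0.0606  0.2141] [-0.103  -0.0643  0.1668] [-0.0911  0.0301  0.2167]
wrist cap 1480 [-0.0627 -0.0018  0.3027] [-0.0711 -0.0129  0.301 ] [-0.0518  0.0093  0.3037]
wrist roofedge 2689 [ 0.0785 -0.0017  0.2371] [ 0.0406 -0.0499  0.2358] [0.0946 0.0463 0.2383]
```

View pics/m1.png

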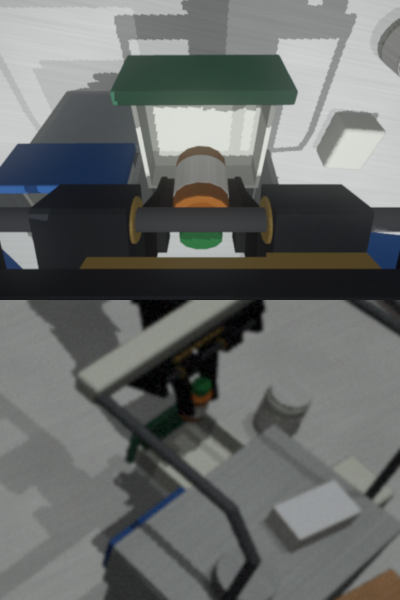

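Wrist view (upper): the vial is at (200,190), centred over the open drawer. Scene view (lower): the hand passes in front of the lamp bar. The cap measures at s=−63 mm with its foot 83 mm above the floor, so I'll lower along the tool axis.

drive_tool:
  commands:
    - {"dx":0.05,"dy":0.35,"dz":0,"wx":0,"wy":0,"wz":0,"grip":25}
    - {"dx":0,"dy":0.4,"dz":0,"wx":0,"wy":0,"wz":0,"grip":25}
    - {"dx":0,"dy":0.4,"dz":0,"wx":0,"wy":0,"wz":0,"grip":25}
    - {"dx":0,"dy":0.4,"dz":0,"wx":0,"wy":0,"wz":0,"grip":25}
    - {"dx":0,"dy":0.3,"dz":0,"wx":0,"wy":0,"wz":0,"grip":25}
    - {"dx":0,"dy":0.25,"dz":0,"wx":0,"wy":0,"wz":0,"grip":25}
    - {"dx":0,"dy":0.1,"dz":0,"wx":0,"wy":0,"wz":0,"grip":25}
    - {"dx":0,"dy":0,"dz":0,"wx":0,"wy":0,"wz":0,"grip":25}

```text
time_s: 19.02
position: [0.6274, 0.2139, 0.1843]
tcp_rot: [[-0.183, 0.447, -0.876], [0.983, 0.084, -0.163], [0.0, -0.891, -0.454]]
force: [0.1, 0.3, -0.2]
opening: 0.379
```

```bash
cat > c.py <<'E'
from h import *
s=bot.read_state();print(s['time_s'],np.array(s['position']).round(4),np.round(s['force'],2),s['opening'])
for n in ('wrist','scene','top'):
    pq,dq,Kq,Tq=shot(n)
    P=cloud(dq,Kq,Tq);C=np.stack([(P-G)@CX,(P-G)@CY,P[...,2]],-1)
    h=cv2.cvtColor(pq,cv2.COLOR_RGB2HSV).astype(int);g=(abs(h[...,0]-65)<20)&(h[...,1]>90)
    for nm,m in (('panel',g&(abs(C[...,1])<.08)&(C[...,0]<.02)&(C[...,0]>-.13)&(C[...,2]<.2185)&(C[...,2]>.15)),('cap',g&(abs(C[...,1])<.04)&(abs(C[...,0]+.03)<.05)&(C[...,2]>.2185)&(C[...,2]<.3))):
        q=C[m]
        if len(q):print(n,nm,len(q),np.median(q,0).round(4),q.min(0).round(4),q.max(0).round(4))
E
python3 c.py
```

```text
19.025 [0.6274 0.2139 0.1843] [ 0.07  0.28 -0.24] 0.37874518616577346
wrist panel 41723 [-0.1019  0.0031  0.2083] [-0.1033 -0.061   0.1573] [-0.0905  0.0571  0.2172]
wrist cap 1636 [-2.270e-02  1.000e-04  2.266e-01] [-0.0313 -0.0113  0.2246] [-0.0106  0.0118  0.2276]
scene panel 49 [-0.0867 -0.0627  0.2003] [-0.0963 -0.0677  0.1681] [-0.0085  0.0218  0.2185]
scene cap 126 [-0.0214 -0.0023  0.2262] [-0.0422 -0.0377  0.2193] [-0.008   0.0346  0.2998]
top panel 417 [-0.1004 -0.0333  0.1972] [-0.1015 -0.0647  0.1592] [-0.0905  0.0316  0.2184]
```

drive_tool:
  commands:
    - {"dx":0,"dy":0.05,"dz":0.025,"wx":0,"wy":0,"wz":0,"grip":25}
    - {"dx":0,"dy":0.05,"dz":0.025,"wx":0,"wy":0,"wz":0,"grip":25}
    - {"dx":0,"dy":0,"dz":0,"wx":0,"wy":0,"wz":0,"grip":25}

```text
time_s: 19.55
position: [0.6272, 0.2138, 0.1797]
tcp_rot: [[-0.183, 0.446, -0.876], [0.983, 0.084, -0.163], [0.0, -0.891, -0.454]]
force: [0.3, -0.1, -0.4]
opening: 0.383
```

drive_tool:
  commands:
    - {"dx":0,"dy":0.03,"dz":0.015,"wx":0,"wy":0,"wz":0,"grip":25}
    - {"dx":0,"dy":0,"dz":0,"wx":0,"wy":0,"wz":0,"grip":25}

```text
time_s: 19.8
position: [0.6274, 0.2139, 0.1784]
tcp_rot: [[-0.183, 0.447, -0.876], [0.983, 0.084, -0.163], [0.0, -0.891, -0.454]]
force: [-0.1, 0.0, 0.5]
opening: 0.38
```

drive_tool:
  commands:
    - {"dx":0,"dy":0.025,"dz":0.012,"wx":0,"wy":0,"wz":0,"grip":25}
    - {"dx":0,"dy":0,"dz":0,"wx":0,"wy":0,"wz":0,"grip":25}

```text
time_s: 20.05
position: [0.6274, 0.2139, 0.1773]
tcp_rot: [[-0.183, 0.446, -0.876], [0.983, 0.084, -0.163], [0.0, -0.891, -0.454]]
force: [-0.2, 0.2, -0.1]
opening: 0.381
```

```bash
python3 c.py
```

```text
20.05 [0.6274 0.2139 0.1773] [-0.18  0.19 -0.14] 0.3813284804844648
wrist panel 47430 [-0.1019  0.0033  0.2084] [-0.1034 -0.0621  0.1568] [-0.0254  0.0588  0.2185]
wrist cap 1619 [-2.270e-02  2.000e-04  2.197e-01] [-0.0317 -0.0112  0.2185] [-0.0104  0.0118  0.2208]
scene panel 102 [-0.0238 -0.0062  0.2125] [-0.0947 -0.0669  0.1588] [-0.0094  0.0381  0.2185]
scene cap 79 [-0.0207 -0.0035  0.2208] [-0.0489 -0.039   0.2185] [-0.0088  0.0231  0.2995]
top panel 383 [-0.1004 -0.0363  0.1954] [-0.1015 -0.0649  0.154 ] [-0.0145  0.0281  0.2185]
top cap 2 [-0.016   0.0072  0.2219] [-0.0164  0.0068  0.2205] [-0.0157  0.0076  0.2234]
```

drive_tool:
  commands:
    - {"dx":0,"dy":0.02,"dz":0.01,"wx":0,"wy":0,"wz":0,"grip":25}
    - {"dx":0,"dy":0,"dz":0,"wx":0,"wy":0,"wz":0,"grip":25}

```text
time_s: 20.45
position: [0.6276, 0.2139, 0.1769]
tcp_rot: [[-0.183, 0.447, -0.875], [0.983, 0.084, -0.163], [0.0, -0.89, -0.455]]
force: [0.4, -0.5, 1.0]
opening: 0.382
```

drive_tool:
  commands:
    - {"dx":0,"dy":0.0,"dz":0.0,"wx":0,"wy":0,"wz":0,"grip":37}
    - {"dx":0,"dy":0,"dz":0,"wx":0,"wy":0,"wz":0,"grip":44}
    - {"dx":0,"dy":0,"dz":0,"wx":0,"wy":0,"wz":0,"grip":50}
    - {"dx":0,"dy":0,"dz":0,"wx":0,"wy":0,"wz":0,"grip":50}
    - {"dx":0,"dy":0,"dz":0,"wx":0,"wy":0,"wz":0,"grip":50}

```text
time_s: 21.08
position: [0.6275, 0.2139, 0.1766]
tcp_rot: [[-0.183, 0.447, -0.876], [0.983, 0.084, -0.163], [0.0, -0.891, -0.454]]
force: [-0.6, 0.7, -0.0]
opening: 0.571
```

```bash
python3 c.py
```

```text
21.075 [0.6275 0.2139 0.1766] [-0.57  0.75 -0.02] 0.5711698460739331
wrist panel 47925 [-0.1019  0.002   0.2083] [-0.1035 -0.0626  0.1585] [-0.011   0.059   0.2185]
wrist cap 1663 [-0.0227  0.0005  0.2192] [-0.0319 -0.0112  0.2185] [-0.0105  0.0117  0.2203]
scene panel 99 [-0.0218 -0.0012  0.2152] [-0.094  -0.0668  0.1573] [-0.0093  0.0569  0.2185]
scene cap 62 [-0.0232 -0.0007  0.2208] [-0.0522 -0.0397  0.2185] [-0.0093  0.0385  0.2995]
top panel 375 [-0.1004 -0.0368  0.197 ] [-0.1017 -0.065   0.1587] [-0.0154  0.0268  0.2184]
top cap 4 [-0.0167 -0.0091  0.2214] [-0.0394 -0.0315  0.2207] [-0.0159  0.0066  0.2865]
```

Released; the cap hasn't moved. Backing out along the tool axis, then away from the cabinet.

drive_tool:
  commands:
    - {"dx":0,"dy":-0.2,"dz":0,"wx":0,"wy":0,"wz":0,"grip":50}
    - {"dx":0,"dy":-0.4,"dz":0,"wx":0,"wy":0,"wz":0,"grip":50}
    - {"dx":0,"dy":-0.6,"dz":0,"wx":0,"wy":0,"wz":0,"grip":50}
    - {"dx":0,"dy":-0.7,"dz":0,"wx":0,"wy":0,"wz":0,"grip":50}
    - {"dx":0,"dy":-0.7,"dz":0.2,"wx":0,"wy":0,"wz":0,"grip":50}
    - {"dx":0,"dy":-0.4,"dz":0.8,"wx":0,"wy":0,"wz":0,"grip":50}
    - {"dx":0,"dy":-0.4,"dz":0.8,"wx":0,"wy":0,"wz":0,"grip":0}
    - {"dx":0,"dy":-0.4,"dz":0.8,"wx":0,"wy":0,"wz":0,"grip":0}

```text
time_s: 22.22
position: [0.467, 0.184, 0.2659]
tcp_rot: [[-0.183, 0.448, -0.875], [0.983, 0.084, -0.163], [0.0, -0.89, -0.456]]
force: [-0.5, -1.5, 0.5]
opening: 0.429
```

```bash
python3 c.py; python3 - <<'E'
from h import *
R=Rt(YAW,35)
plan(cab(-.125,0,.185)+.003*R[:,1],R)  # real tip = TCP-.003y
z=np.load('last_scene.npz')['p'][120:300,330:570,::-1];cv2.imwrite('pics/c4.png',cv2.resize(z,None,fx=3,fy=3,interpolation=3))
E
```

```text
22.225 [0.467  0.184  0.2659] [-0.47 -1.45  0.54] 0.42901947670425683
wrist panel 6728 [-0.1021 -0.0065  0.1989] [-0.1041 -0.0639  0.1594] [-0.0135  0.0639  0.2185]
wrist cap 363 [-2.410e-02  2.000e-04  2.191e-01] [-0.035  -0.0109  0.2185] [-0.012   0.0114  0.22  ]
scene panel 403 [-0.0879  0.003   0.2111] [-0.0969 -0.0679  0.1642] [-0.009   0.0617  0.2184]
scene cap 36 [-0.0194 -0.0035  0.2194] [-0.0294 -0.0145  0.2185] [-0.0088  0.0105  0.2218]
top panel 781 [-0.1002 -0.0024  0.2112] [-0.1016 -0.0649  0.1576] [-0.0129  0.0645  0.2185]
top cap 109 [-0.0226  0.0007  0.2208] [-0.0327 -0.0114  0.2185] [-0.0121  0.0113  0.2246]
t 22.375 pos [0.4665 0.1841 0.2655] F [ 0.61 -0.02  1.24] open 0.29628312926091743
rot [-0.088 -0.002 -0.001] | shift tgt-frame [-0.029  2.462  0.101] | cur-frame [-0.025  2.452 -0.24 ]
```

View pics/c4.png

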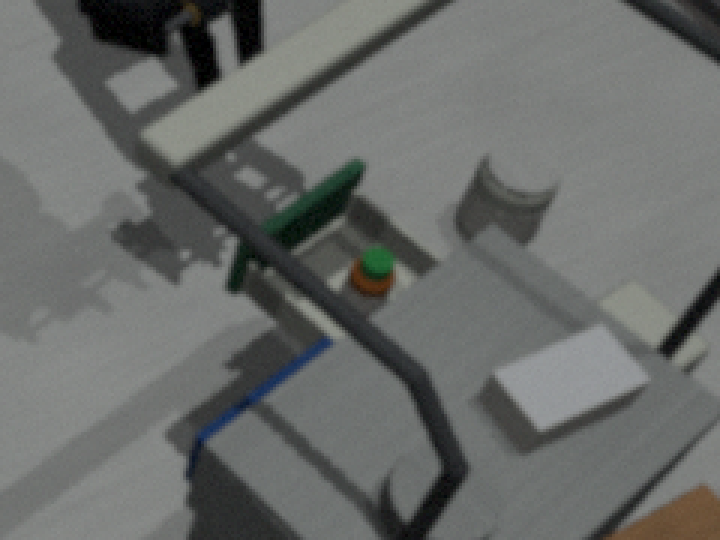

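The vial stands in the drawer at crop (375,265), and blue is shut. Next the pre-push pose.

drive_tool:
  commands:
    - {"dx":0,"dy":0.4,"dz":0,"wx":-0.044,"wy":0,"wz":0,"grip":0}
    - {"dx":0,"dy":0.4,"dz":0,"wx":-0.044,"wy":0,"wz":0,"grip":0}
    - {"dx":0,"dy":0.55,"dz":0,"wx":0,"wy":0,"wz":0,"grip":0}
    - {"dx":0,"dy":0.55,"dz":0,"wx":0,"wy":0,"wz":0,"grip":0}
    - {"dx":0,"dy":0.5,"dz":0.1,"wx":0,"wy":0,"wz":0,"grip":0}
    - {"dx":0,"dy":0,"dz":0,"wx":0,"wy":0,"wz":0,"grip":0}

```text
time_s: 23.12
position: [0.5156, 0.1942, 0.1881]
tcp_rot: [[-0.184, 0.564, -0.805], [0.983, 0.11, -0.148], [0.005, -0.819, -0.574]]
force: [-1.4, -0.6, -0.4]
opening: 0.004
```

```bash
python3 - <<'E'
from h import *
R=Rt(YAW,35)
plan(cab(-.108,0,.188)+.003*R[:,1],R)
s=bot.read_state();print((np.array(s['position'])-G)@CX)
E
```

```text
t 23.125 pos [0.5156 0.1942 0.1881] F [-1.39 -0.62 -0.38] open 0.003628881590632646
rot [ 0.001 -0.003  0.001] | shift tgt-frame [-0.047  0.339 -0.373] | cur-frame [-0.045  0.339 -0.373]
-0.1262606885349416
```

drive_tool:
  commands:
    - {"dx":-0.03,"dy":0.11,"dz":-0.16,"wx":0,"wy":0,"wz":0,"grip":0}
    - {"dx":0,"dy":0.06,"dz":-0.08,"wx":0,"wy":0,"wz":0,"grip":0}
    - {"dx":0,"dy":0.04,"dz":-0.06,"wx":0,"wy":0,"wz":0,"grip":0}
    - {"dx":0,"dy":0.04,"dz":-0.06,"wx":0,"wy":0,"wz":0,"grip":0}
    - {"dx":0,"dy":0.06,"dz":-0.08,"wx":0,"wy":0,"wz":0,"grip":0}
    - {"dx":0,"dy":0.08,"dz":-0.11,"wx":0,"wy":0,"wz":0,"grip":0}
    - {"dx":0,"dy":0.09,"dz":-0.13,"wx":0,"wy":0,"wz":0,"grip":0}
    - {"dx":0,"dy":0.1,"dz":-0.14,"wx":0,"wy":0,"wz":0,"grip":0}

```text
time_s: 24.12
position: [0.554, 0.2004, 0.1881]
tcp_rot: [[-0.186, 0.563, -0.805], [0.983, 0.11, -0.15], [0.004, -0.819, -0.574]]
force: [-2.2, 0.1, 1.5]
opening: 0.005
```

drive_tool:
  commands:
    - {"dx":0,"dy":0.1,"dz":-0.14,"wx":0,"wy":0,"wz":0,"grip":0}
    - {"dx":0,"dy":0.1,"dz":-0.14,"wx":0,"wy":0,"wz":0,"grip":0}
    - {"dx":0,"dy":0.1,"dz":-0.14,"wx":0,"wy":0,"wz":0,"grip":0}
    - {"dx":0,"dy":0.1,"dz":-0.14,"wx":0,"wy":0,"wz":0,"grip":0}
    - {"dx":0,"dy":0.1,"dz":-0.14,"wx":0,"wy":0,"wz":0,"grip":0}
    - {"dx":0,"dy":0.09,"dz":-0.13,"wx":0,"wy":0,"wz":0,"grip":0}
    - {"dx":0,"dy":0.07,"dz":-0.1,"wx":0,"wy":0,"wz":0,"grip":0}
    - {"dx":0,"dy":0.06,"dz":-0.08,"wx":0,"wy":0,"wz":0,"grip":0}

```text
time_s: 25.12
position: [0.6029, 0.2096, 0.1878]
tcp_rot: [[-0.186, 0.563, -0.805], [0.983, 0.11, -0.15], [0.004, -0.819, -0.574]]
force: [-2.5, -0.3, 2.4]
opening: 0.003
```

```bash
python3 c.py; python3 - <<'E'
from h import *
R=Rt(YAW,35)
s=bot.read_state();print((np.array(s['position'])-G)@CX,s['position'],s['force'])
E
```

```text
25.125 [0.6029 0.2096 0.1878] [-2.47 -0.29  2.4 ] 0.0033750620703802046
wrist panel 9827 [-0.0335 -0.0125  0.1685] [-0.0583 -0.0638  0.1546] [-0.0245  0.0456  0.2158]
wrist cap 2 [-0.0633 -0.0044  0.2404] [-0.0636 -0.0044  0.2403] [-0.063  -0.0044  0.2404]
scene panel 375 [-0.0195  0.0008  0.211 ] [-0.0546 -0.0668  0.1621] [-0.0168  0.0602  0.2182]
scene cap 43 [-0.0582 -0.0111  0.2687] [-0.079 -0.039  0.219] [-0.0455  0.0341  0.2957]
top panel 570 [-0.0304 -0.0127  0.215 ] [-0.0327 -0.0649  0.1612] [-0.0213  0.0649  0.2185]
top cap 59 [-0.053   0.0061  0.2769] [-0.0722 -0.0392  0.2186] [-0.0236  0.0398  0.2913]
-0.037673693798482046 [0.60287586 0.20955792 0.18774984] [-1.81971301  1.19464076  1.30769767]
```

drive_tool:
  commands:
    - {"dx":0,"dy":0.06,"dz":-0.08,"wx":0,"wy":0,"wz":0,"grip":0}
    - {"dx":0,"dy":0.08,"dz":-0.11,"wx":0,"wy":0,"wz":0,"grip":0}
    - {"dx":0,"dy":0.08,"dz":-0.11,"wx":0,"wy":0,"wz":0,"grip":0}
    - {"dx":0,"dy":0.08,"dz":-0.11,"wx":0,"wy":0,"wz":0,"grip":0}
    - {"dx":0,"dy":0.07,"dz":-0.1,"wx":0,"wy":0,"wz":0,"grip":0}
    - {"dx":0,"dy":0.06,"dz":-0.08,"wx":0,"wy":0,"wz":0,"grip":0}
    - {"dx":0,"dy":0.05,"dz":-0.07,"wx":0,"wy":0,"wz":0,"grip":0}
    - {"dx":0,"dy":0.03,"dz":-0.04,"wx":0,"wy":0,"wz":0,"grip":0}

```text
time_s: 26.28
position: [0.637, 0.2161, 0.1873]
tcp_rot: [[-0.186, 0.564, -0.805], [0.983, 0.11, -0.15], [0.004, -0.819, -0.574]]
force: [-1.9, 0.3, 1.7]
opening: 0.006
```

drive_tool:
  commands:
    - {"dx":0,"dy":0.02,"dz":-0.03,"wx":0,"wy":0,"wz":0,"grip":0}
    - {"dx":0,"dy":0,"dz":0,"wx":0,"wy":0,"wz":0,"grip":0}

```text
time_s: 26.52
position: [0.6382, 0.2163, 0.1872]
tcp_rot: [[-0.186, 0.564, -0.805], [0.983, 0.11, -0.15], [0.004, -0.819, -0.574]]
force: [-2.2, -0.2, 1.1]
opening: 0.005
```

drive_tool:
  commands:
    - {"dx":0,"dy":0.02,"dz":-0.03,"wx":0,"wy":0,"wz":0,"grip":0}
    - {"dx":0,"dy":0,"dz":0,"wx":0,"wy":0,"wz":0,"grip":0}

```text
time_s: 26.78
position: [0.6395, 0.2165, 0.1872]
tcp_rot: [[-0.186, 0.563, -0.805], [0.983, 0.11, -0.15], [0.004, -0.819, -0.574]]
force: [-2.6, -0.3, 1.6]
opening: 0.007
```

drive_tool:
  commands:
    - {"dx":0,"dy":0.03,"dz":-0.04,"wx":0,"wy":0,"wz":0,"grip":0}
    - {"dx":0,"dy":0,"dz":0,"wx":0,"wy":0,"wz":0,"grip":0}

```text
time_s: 27.02
position: [0.6416, 0.2169, 0.1871]
tcp_rot: [[-0.186, 0.563, -0.805], [0.983, 0.11, -0.15], [0.004, -0.819, -0.574]]
force: [-1.4, -1.0, 0.7]
opening: 0.004
```

drive_tool:
  commands:
    - {"dx":0,"dy":0.03,"dz":-0.04,"wx":0,"wy":0,"wz":0,"grip":0}
    - {"dx":0,"dy":0,"dz":0,"wx":0,"wy":0,"wz":0,"grip":0}

```text
time_s: 27.28
position: [0.6422, 0.2172, 0.1869]
tcp_rot: [[-0.186, 0.562, -0.806], [0.983, 0.109, -0.15], [0.004, -0.82, -0.572]]
force: [-7.6, -3.5, 5.8]
opening: 0.007
```

At the hard stop (force stepped to 8 N). Back off gently, then away.

drive_tool:
  commands:
    - {"dx":0,"dy":-0.06,"dz":0.08,"wx":0,"wy":0,"wz":0,"grip":0}
    - {"dx":0,"dy":-0.1,"dz":0.14,"wx":0,"wy":0,"wz":0,"grip":0}
    - {"dx":0,"dy":-0.3,"dz":0.4,"wx":0,"wy":0,"wz":0,"grip":0}
    - {"dx":0,"dy":-0.5,"dz":0.7,"wx":0,"wy":0,"wz":0,"grip":0}
    - {"dx":0,"dy":-0.5,"dz":0.7,"wx":0,"wy":0,"wz":0,"grip":0}
    - {"dx":0,"dy":-0.5,"dz":0.7,"wx":0,"wy":0,"wz":0,"grip":0}
    - {"dx":0,"dy":-0.5,"dz":0.7,"wx":0,"wy":0,"wz":0,"grip":0}
    - {"dx":0,"dy":0,"dz":0,"wx":0,"wy":0,"wz":0,"grip":0}

```text
time_s: 28.28
position: [0.4955, 0.1908, 0.1903]
tcp_rot: [[-0.186, 0.562, -0.806], [0.983, 0.112, -0.149], [0.007, -0.819, -0.573]]
force: [0.4, -0.3, 0.7]
opening: 0.01
```

drive_tool:
  commands:
    - {"dx":0,"dy":0,"dz":0,"wx":0,"wy":0,"wz":0,"grip":0}
    - {"dx":0,"dy":0,"dz":0,"wx":0,"wy":0,"wz":0,"grip":0}
    - {"dx":0,"dy":0,"dz":0,"wx":0,"wy":0,"wz":0,"grip":0}
    - {"dx":0,"dy":0,"dz":0,"wx":0,"wy":0,"wz":0,"grip":0}

```text
time_s: 28.78
position: [0.4969, 0.1911, 0.1903]
tcp_rot: [[-0.188, 0.563, -0.805], [0.982, 0.112, -0.15], [0.006, -0.819, -0.574]]
force: [-0.2, -0.9, 0.1]
opening: 0.008
```

```bash
python3 c.py; python3 - <<'E'
from h import *
p,d,K,T=shot('top','t9.png');P=cloud(d,K,T)
hsv=cv2.cvtColor(p,cv2.COLOR_RGB2HSV).astype(int);H,S,V=hsv[...,0],hsv[...,1],hsv[...,2];tr=(P[...,2]>.19)&(P[...,2]<.21)&(P[...,1]<-.2)&(P[...,0]<.6)&(P[...,0]>.4)
for n,m in (('blue',(abs(H-115)<15)&(S>120)),('white',(S<60)&(V>120))): q=P[m&tr];print(n,len(q),np.median(q,0))
C=np.stack([(P-G)@CX,(P-G)@CY,P[...,2]],-1);q=C[(abs(H-115)<15)&(S>100)&(C[...,1]<-.06)&(C[...,1]>-.22)&(C[...,2]>.15)&(C[...,2]<.22)];print('bluepanel',np.median(q,0),q.min(0))
E
```

```text
28.775 [0.4969 0.1911 0.1903] [-0.25 -0.93  0.11] 0.00838976631399724
wrist panel 139 [-0.0029  0.0023  0.188 ] [-0.0048 -0.008   0.1861] [-0.0012  0.0119  0.1898]
scene panel 71 [0.0038 0.0039 0.2146] [ 0.0012 -0.0405  0.2108] [0.0067 0.0612 0.2177]
top panel 705 [-0.0013 -0.0021  0.1907] [-0.0028 -0.065   0.155 ] [0.0065 0.0641 0.2182]
top cap 2 [-0.0012 -0.001   0.2191] [-0.0014 -0.0223  0.2189] [-0.001   0.0204  0.2193]
blue 119 [ 0.4828565  -0.26046424  0.20213416]
white 113 [ 0.50872701 -0.43148357  0.20198953]
bluepanel [-0.00130627 -0.13913422  0.19110777] [-0.00291733 -0.20430239  0.15533437]
```

View pics/t9.png

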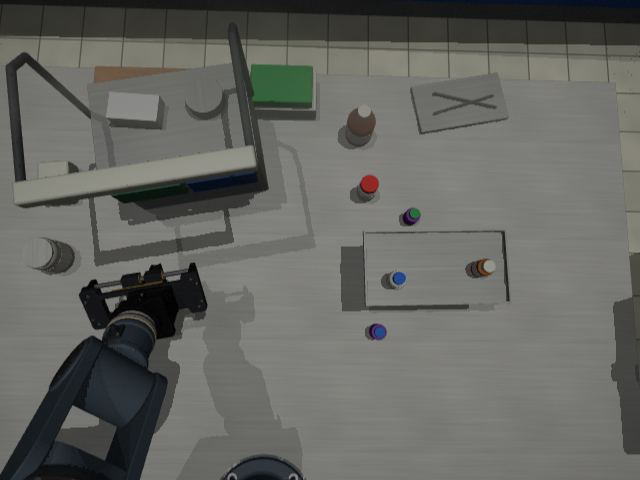

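Green (150,192) and blue (222,182) fronts are flush at s=−1.3 mm, and the other vials haven't moved. Handing in.

```bash
python3 -c "
from rig import workorder
print(workorder.hand_in())"
```

```text
the job is handed in; nothing more can be done
None
```

I pressed the green drawer to its stop and it sprang open. I then stood the amber green-capped vial in it, let go, and pushed the drawer to the stop again (about 8 N). I handed the job in at about 29 s; no verdict is reported.

**Last checks that passed:**
- **Drawers:** About 1.4 s after I let go, the green front was flush with the blue front. Both measured −1.3 mm in my cabinet frame, so green is latched and blue stayed shut.
- **Other vials:** The white-capped and blue-capped vials were within 1 mm of where they started.
- **The vial before shutting:** It was standing on the drawer floor about 22 mm behind the floor point and centred side to side, with its cap top at 220 mm as expected.

**Not checked:** I could not see the vial once the drawer was shut. That it still stands rests on the slow push (at most about 55 mm/s) and normal contact forces.

**What disagreed:**
- **Gripper position:** The cameras and the drawer contact both put the gripper about 26 mm further back along the tool axis than the text's tip and body distances from the TCP. I corrected for that before gripping.
- **Joint 6:** It reached its range limit (about −163.5°) on the way to the tray, so some moves fell short. I changed the hand's heading and carried on.

I viewed 11 pictures, one over the budget.

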